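Change the jar in the block heater for the one behind the bottles

TASK

Change the jars: the jar with the wide round cap, behind the bottles in the white rack, is to be warmed next in the free well of the block heater, and the jar with the narrow cap, now in the heater, takes over its place in the rack. First stand the two bottles that are in front of the wide-capped jar on the white bench pad and leave them there while you change the jars; then put each of them back upright where it stood. Leave the square-capped jar in its place and let nothing tip over.

Things in the scene. Friction and masses are not known exactly. Their poses are not given: they have to be found in the camera images.
- rack: white rack, fixed, 102 (x) x 278 (y), deck at z = 30, upright back (x = 44 to 49) to z = 75. Origin: centre of underside; front faces -x. Three round bottle places, diameter 66, floor z = 20, at x = -11.5, y = +100, 0, -100; behind the gaps two jar wells, diameter 42, floor z = 4, at x = 16.5, y = +50, -50. Bottles and back leave no finger room at the jars; bottles cleared, close along y.
- heater: white block heater, fixed, 172 (x) x 106 (y) x 70 mm high, panel with display and knob at its -x end; between it and the rack stands an instrument with a screen, 135 high. Origin: centre of underside. In its aluminium top (z = 70) two round wells, diameter 42, floor z = 44: one at x = -20, y = 0, nearer the panel, holding the narrow-capped jar, and the free one at x = +46, y = 0.
- pad: white absorbent bench pad with a thin grey border line, the side area: 220 (x) x 105 (y) x 2 mm, fixed flat on the bench. Origin: centre of underside; things stand on it at z = 2 mm. It has room for two bottles, for example at x = +50 and x = -50 mm, well inside the border. An instrument 175 mm high stands to its right.
- bottle_wash: the largest bottle in the rack, closed, screw cap: body diameter 61, height 118, cap diameter 37 from 97 to 118 above its underside (mm); about 0.26 kg, grasp it by the cap. Origin: centre of its underside, z up. Starts in one of the rack's three front places (any order). Similar bottles far back on the bench are not part of the job.
- bottle_buffer: the middle-sized bottle in the rack, closed, screw cap: body diameter 56, height 105, cap diameter 34 from 86 to 105 above its underside (mm); about 0.26 kg, grasp it by the cap. Origin: centre of its underside, z up. Starts in one of the rack's three front places (any order). Similar bottles far back on the bench are not part of the job.
- bottle_dye: the smallest bottle in the rack, closed, screw cap: body diameter 48, height 90, cap diameter 29 from 74 to 90 above its underside (mm); about 0.26 kg, grasp it by the cap. Origin: centre of its underside, z up. Starts in one of the rack's three front places (any order). Similar bottles far back on the bench are not part of the job.
- jar_wide: low amber glass jar, black cap: body diameter 36 to 24.5 above its underside, wide round cap, diameter 36, as wide as the jar, top at 40 (mm); about 0.09 kg. Seated in a well, only the cap stands out, 14 mm: grasp it there. Origin: centre of its underside, z up. At the start it stands in one of the two rear wells of the rack; this is the jar to fetch.
- jar_square: low amber glass jar, black cap: body diameter 36 to 24.5 above its underside, square cap, 24 x 24, top at 40 (mm); about 0.09 kg. Seated in a well, only the cap stands out, 14 mm: grasp it there. Origin: centre of its underside, z up. It stands in the other rear well of the rack and stays there.
- jar_narrow: low amber glass jar, black cap: body diameter 36 to 24.5 above its underside, narrow round cap, diameter 24, with the glass shoulder showing round it, top at 40 (mm); about 0.09 kg. Seated in a well, only the cap stands out, 14 mm: grasp it there. Origin: centre of its underside, z up. At the start it stands in the heater's well nearer the panel.
There are look-alikes about, which are no part of the job. Leave any red look-alike of the bottle_dye alone.

How it is judged:
On the way, in this order (a step that is already met when the one before it is completed fails the run):
1. the two bottles in front of the wide-capped jar stand on the bench pad, no bottle is left in front of it, and the jar is still in its well (((x of bottle_wash in the frame of pad between -0.105 and 0.105 m and y of bottle_wash in the frame of pad between -0.05 and 0.05 m and z of bottle_wash in the frame of pad between -0.003 and 0.007 m and linear speed of bottle_wash below 0.02 m/s and angle between bottle_wash's own z axis and vertical below 0.12 rad) or ((distance of bottle_wash from where it was at the start of the episode below 0.012 m and linear speed of bottle_wash below 0.02 m/s and angle between bottle_wash's own z axis and vertical below 0.12 rad) and horizontal distance between bottle_wash and jar_wide above 0.095 m)) and ((x of bottle_buffer in the frame of pad between -0.105 and 0.105 m and y of bottle_buffer in the frame of pad between -0.05 and 0.05 m and z of bottle_buffer in the frame of pad between -0.003 and 0.007 m and linear speed of bottle_buffer below 0.02 m/s and angle between bottle_buffer's own z axis and vertical below 0.12 rad) or ((distance of bottle_buffer from where it was at the start of the episode below 0.012 m and linear speed of bottle_buffer below 0.02 m/s and angle between bottle_buffer's own z axis and vertical below 0.12 rad) and horizontal distance between bottle_buffer and jar_wide above 0.095 m)) and ((x of bottle_dye in the frame of pad between -0.105 and 0.105 m and y of bottle_dye in the frame of pad between -0.05 and 0.05 m and z of bottle_dye in the frame of pad between -0.003 and 0.007 m and linear speed of bottle_dye below 0.02 m/s and angle between bottle_dye's own z axis and vertical below 0.12 rad) or ((distance of bottle_dye from where it was at the start of the episode below 0.012 m and linear speed of bottle_dye below 0.02 m/s and angle between bottle_dye's own z axis and vertical below 0.12 rad) and horizontal distance between bottle_dye and jar_wide above 0.095 m)) and distance of jar_wide from where it was at the start of the episode below 0.012 m), for 0.2 s.
2. with the bottles still on the pad, the wide-capped jar sits in the heater's free well and the narrow-capped jar in the rear well of the rack (x of jar_wide in the frame of heater between 0.038 and 0.054 m and y of jar_wide in the frame of heater between -0.008 and 0.008 m and z of jar_wide in the frame of heater between 0.039 and 0.049 m and linear speed of each of jar_wide, jar_narrow below 0.02 m/s and angle between each of jar_wide, jar_narrow's own z axis and vertical below 0.12 rad and x of jar_narrow in the frame of rack between 0.0085 and 0.0245 m and z of jar_narrow in the frame of rack between -0.001 and 0.009 m and (y of jar_narrow in the frame of rack between 0.042 and 0.058 m or y of jar_narrow in the frame of rack between -0.058 and -0.042 m) and ((x of bottle_wash in the frame of pad between -0.105 and 0.105 m and y of bottle_wash in the frame of pad between -0.05 and 0.05 m and z of bottle_wash in the frame of pad between -0.003 and 0.007 m and linear speed of bottle_wash below 0.02 m/s and angle between bottle_wash's own z axis and vertical below 0.12 rad) or (distance of bottle_wash from where it was at the start of the episode below 0.012 m and linear speed of bottle_wash below 0.02 m/s and angle between bottle_wash's own z axis and vertical below 0.12 rad)) and ((x of bottle_buffer in the frame of pad between -0.105 and 0.105 m and y of bottle_buffer in the frame of pad between -0.05 and 0.05 m and z of bottle_buffer in the frame of pad between -0.003 and 0.007 m and linear speed of bottle_buffer below 0.02 m/s and angle between bottle_buffer's own z axis and vertical below 0.12 rad) or (distance of bottle_buffer from where it was at the start of the episode below 0.012 m and linear speed of bottle_buffer below 0.02 m/s and angle between bottle_buffer's own z axis and vertical below 0.12 rad)) and ((x of bottle_dye in the frame of pad between -0.105 and 0.105 m and y of bottle_dye in the frame of pad between -0.05 and 0.05 m and z of bottle_dye in the frame of pad between -0.003 and 0.007 m and linear speed of bottle_dye below 0.02 m/s and angle between bottle_dye's own z axis and vertical below 0.12 rad) or (distance of bottle_dye from where it was at the start of the episode below 0.012 m and linear speed of bottle_dye below 0.02 m/s and angle between bottle_dye's own z axis and vertical below 0.12 rad)) and (((x of bottle_buffer in the frame of pad between -0.105 and 0.105 m and y of bottle_buffer in the frame of pad between -0.05 and 0.05 m and z of bottle_buffer in the frame of pad between -0.003 and 0.007 m and linear speed of bottle_buffer below 0.02 m/s and angle between bottle_buffer's own z axis and vertical below 0.12 rad) and (x of bottle_dye in the frame of pad between -0.105 and 0.105 m and y of bottle_dye in the frame of pad between -0.05 and 0.05 m and z of bottle_dye in the frame of pad between -0.003 and 0.007 m and linear speed of bottle_dye below 0.02 m/s and angle between bottle_dye's own z axis and vertical below 0.12 rad)) or ((x of bottle_wash in the frame of pad between -0.105 and 0.105 m and y of bottle_wash in the frame of pad between -0.05 and 0.05 m and z of bottle_wash in the frame of pad between -0.003 and 0.007 m and linear speed of bottle_wash below 0.02 m/s and angle between bottle_wash's own z axis and vertical below 0.12 rad) and (x of bottle_dye in the frame of pad between -0.105 and 0.105 m and y of bottle_dye in the frame of pad between -0.05 and 0.05 m and z of bottle_dye in the frame of pad between -0.003 and 0.007 m and linear speed of bottle_dye below 0.02 m/s and angle between bottle_dye's own z axis and vertical below 0.12 rad)) or ((x of bottle_wash in the frame of pad between -0.105 and 0.105 m and y of bottle_wash in the frame of pad between -0.05 and 0.05 m and z of bottle_wash in the frame of pad between -0.003 and 0.007 m and linear speed of bottle_wash below 0.02 m/s and angle between bottle_wash's own z axis and vertical below 0.12 rad) and (x of bottle_buffer in the frame of pad between -0.105 and 0.105 m and y of bottle_buffer in the frame of pad between -0.05 and 0.05 m and z of bottle_buffer in the frame of pad between -0.003 and 0.007 m and linear speed of bottle_buffer below 0.02 m/s and angle between bottle_buffer's own z axis and vertical below 0.12 rad)))), for 0.2 s.
At the end, for the whole second after the job is handed in: The wide-capped jar is seated upright in the heater's free well (8 mm), the narrow-capped jar in the rear well of the rack that the other jar left (8 mm), each bottle stands upright within 12 mm of where it stood at the start, the square-capped jar is where it was (12 mm); all at rest (x of jar_wide in the frame of heater between 0.038 and 0.054 m and y of jar_wide in the frame of heater between -0.008 and 0.008 m and z of jar_wide in the frame of heater between 0.039 and 0.049 m and linear speed of each of jar_wide, jar_narrow, jar_square, bottle_wash, bottle_buffer, bottle_dye below 0.02 m/s and angle between each of jar_wide, jar_narrow, jar_square, bottle_wash, bottle_buffer, bottle_dye's own z axis and vertical below 0.12 rad and x of jar_narrow in the frame of rack between 0.0085 and 0.0245 m and z of jar_narrow in the frame of rack between -0.001 and 0.009 m and (y of jar_narrow in the frame of rack between 0.042 and 0.058 m or y of jar_narrow in the frame of rack between -0.058 and -0.042 m) and distance of each of jar_square, bottle_wash, bottle_buffer, bottle_dye from where it was at the start of the episode below 0.012 m); the robot touches nothing.
It fails at once if a bottle or jar tipped over (angle between any of bottle_wash, bottle_buffer, bottle_dye, jar_wide, jar_narrow, jar_square's own z axis and vertical above 0.8 rad).
It fails at once if the square-capped jar was moved from its well (distance of jar_square from where it was at the start of the episode above 0.02 m).
It also fails if it takes over 131 s, if anything falls off the work surface, if the arm or the gripper's body presses on something with over 40 N, if the wrist force passes 120 N, or if a joint passes its speed limit or range.

ROBOT

A 6-joint arm with a two-finger parallel gripper is mounted at the origin on a cart in front of the work surface, level with it; the furniture and walls round the work are solid. World frame = base frame: x ahead of the robot, y to its left, z up, the work surface at z = 0. Lengths are in m, angles in rad, forces in N, time in s.
With the tool pointing down it reaches from about 0.425 to 0.95 m from the base axis. Payload 14.7 kg.
Tool frame: the origin (TCP) lies midway between the tips of the shut fingers; the grasp point (between the pads) lies 19 mm behind it; z points along the fingers, y is the line along which they close (so a half turn about z gives the same grasp; the last joint's range is limited). The gripper opens to 85 mm and grips with 20 to 120 N. Pads are 22 mm wide; open, the fingers measure 114 mm over their backs; the gripper's body (76 mm by 85 mm) begins 54 mm behind the grasp point. The pads swing forward as they close: fully open they stand 13 mm farther back than shut.
Start: joints at [1.201, 0.48, 1.596, -0, 1.065, -0.047], TCP at [0.206, 0.616, 0.231] pointing down, gripper open.
Joint ranges: [-2.75, 2.75], [-0.82, 2.05], [0.23, 2.67], [-1.56, 4.7], [0.09, 2.69], [-2.92, 2.92]. Speed limits (rad/s): [1.89, 1.89, 2.39, 3.01, 3.01, 3.01].

INTERFACE

Orientations are given as a unit quaternion [x, y, z, w].
In Python, from station import ctrl, imaging, job, spotter gives the robot as it stands.
- The arm moves only by the tool move_arm, never from a script. Its argument "moves" is a list of rows, each a list of 3 entries, a list of its own where there are three numbers: the opening, from -1 (shut) to 1 (fully open), then the shift along the tool's x, y, z scaled (see below), then the turn about the tool's z scaled (see below). A call has 1 to 12 rows; each row shifts and turns the commanded pose from where the row before left it, along the tool's axes as they then stand; what a row does not reach is not made up. The controller multiplies each number of a shift by 30 mm and each number of a turn by 0.1 rad. A row lasts 1/12 s, in which the tool goes at most 41.7 mm and 7.16 degrees, less where a joint would pass 70% of its speed; a pose out of reach is approached as far as the arm can. A call with a number of a shift or a turn outside -1 to 1 is refused whole. A call with a gripper value outside its range is refused whole. The fingers move at their own pace and stop on an object; the grip force is fixed at half the most. Time passes only in rows, so rows that do not move let the fingers close. It gives the time, the measured TCP pose, the force, the opening and the grip force at its end, in the units of the state.
- ctrl.read_state(): the state, without advancing time (a new reading comes with each control period).
- imaging.read_camera(name): name is "scene" or "top"; returns a dict with "img" (420x560x3 uint8, red, green, blue), "intrinsics" (3x3 intrinsics, pixels), "camera_from_world" (4x4, takes a point from world to camera coordinates). Camera axes: x right, y down, z forward; pixel columns grow to the right and rows downward; lengths in m; the calibration is good to about 2 mm. A picture is of the moment at which its call begins. There is no depth.
- job.close_job(): hands the job in; it is judged then, once.
Trained networks look in the newest picture that a camera, given by its name, has taken for a name from the list of things; names that differ only in an ending like _2 or _b are one class to them, and where a whole thing is asked for, a point or a joint stands for the part that bears it (a point fixed in the world has none). Each returns a list of dicts, best first, with "conf" (0 to 1); they miss things now and then, are a little off and sometimes report something else, mostly with a low value. They report only what shows in the picture. A call takes as long as a camera call. They do not tell look-alikes from the thing itself.
- spotter.search_frame(label, camera): "point" ([x, y, z] in m, in the coordinates of the camera as it stood for that picture, good to about 4 mm: the middle of the surface that is visible of it).
- spotter.trace(label, camera): "region" (420x560 bool, what is visible of it).
- spotter.pinpoint(label, camera): "point" ([x, y, z] in m, in the coordinates of the camera as it stood for that picture, good to about 4 mm: a listed point, or the origin of a listed thing).
The state is a dict: "time": time; "qpos": joint angles; "qd": joint speeds; "joint_torque": joint torques, N m; "eef_pos": TCP position; "eef_rot": TCP orientation; "contact_force": force on the tool from outside, world axes, zero at the start; "torque": the same for the moment, N m; "width": opening from 0.0 (shut) to 1.0 (fully open); "gripper_force": force on a finger pad.
Only numpy, scipy, OpenCV 4.12 (cv2) and the standard library are available. Lean on these libraries where they do the work, as an engineer would, in place of code of your own. Each camera call takes 0.05 s, during which the arm holds its last target. There are 200 camera calls.

## Working session

There is one attempt and no reset: what is moved stays moved. The work goes in short steps, Python scripts to look and compute and a tool call to move; the robot and the scene stay as the last step left them, time stands still between calls to the robot, and variables do not carry over. Pictures are saved under pics/ and viewed, at most 14 in all, crops included, and the job is handed in when it is done.

Besides the shell and the picture viewer there is one more tool, called after ">>>" as name(argument=value, ...) on one line, values as JSON. move_arm: Moves the arm, as the interface text tells. Its arguments: {"type":"object","properties":{"moves":{"type":"array","items":{"type":"array"}}},"required":["moves"]}

```bash
mkdir -p pics; ls
cat > h.py <<'E'
import numpy as np, cv2
from station import ctrl, imaging, job, spotter
def cam(n):
    c=imaging.read_camera(n); return c['img'],np.array(c['intrinsics']),np.array(c['camera_from_world'])
def save(img,f,crop=None,s=1):
    if crop: x0,y0,x1,y1=crop; img=img[y0:y1,x0:x1]
    cv2.imwrite('pics/'+f,cv2.resize(img[:,:,::-1],None,fx=s,fy=s,interpolation=cv2.INTER_CUBIC))
def toworld(p,T): return (np.linalg.inv(T)@np.r_[p,1])[:3]
def proj(P,K,T):
    q=K@(T@np.r_[P,1])[:3]; return q[:2]/q[2]
def ray(u,v,z,K,T):
    Ti=np.linalg.inv(T); d=Ti[:3,:3]@np.linalg.inv(K)@[u,v,1]; o=Ti[:3,3]; return o+d*(z-o[2])/d[2]
E
python3 - <<'E'
from h import *
s=ctrl.read_state(); print({k:np.round(v,3).tolist() for k,v in s.items()})
for n in('scene','top'):
    i,K,T=cam(n); save(i,n+'0.png'); print(n,np.round(np.linalg.inv(T),3).tolist(),K[0,0])
    for l in 'rack heater pad bottle_wash bottle_buffer bottle_dye jar_wide jar_square jar_narrow'.split():
        print(l,[(round(r['conf'],2),np.round(toworld(r['point'],T),3).tolist(),proj(toworld(r['point'],T),K,T).round().tolist()) for r in spotter.pinpoint(l,n)[:4]])
E
```

```text
pics
{'time': 0.0, 'qpos': [1.201, 0.481, 1.597, 0.0, 1.065, -0.047], 'qd': [-0.002, 0.001, 0.001, 0.0, -0.002, 0.001], 'joint_torque': [-0.002, -95.061, -43.021, -0.0, 0.011, 0.0], 'eef_pos': [0.206, 0.616, 0.231], 'eef_rot': [0.161, 0.987, -0.001, -0.0], 'contact_force': [0.361, -0.064, -0.193], 'torque': [0.013, 0.048, -0.017], 'gripper_force': 0.0, 'width': 1.0}
scene [[0.717, -0.467, 0.517, -0.165], [-0.697, -0.481, 0.532, -0.732], [0.0, -0.742, -0.67, 1.001], [0.0, 0.0, 0.0, 1.0]] 510.45612047129526
rack [(0.88, [0.564, -0.129, -0.0], [310.0, 244.0])]
heater [(0.89, [0.503, 0.419, -0.0], [171.0, 164.0]), (0.6, [0.482, 0.416, 0.046], [164.0, 155.0])]
pad [(0.75, [0.47, -0.359, -0.004], [355.0, 317.0])]
bottle_wash [(0.94, [0.558, -0.231, 0.018], [338.0, 261.0]), (0.51, [0.563, -0.127, -0.0], [310.0, 244.0])]
bottle_buffer [(0.7, [0.55, -0.129, 0.019], [307.0, 242.0])]
bottle_dye [(0.89, [0.673, -0.166, 0.002], [347.0, 230.0]), (0.85, [0.672, -0.35, -0.001], [402.0, 268.0])]
jar_wide [(0.46, [0.576, -0.074, 0.002], [299.0, 231.0])]
jar_square [(0.37, [0.585, -0.177, 0.007], [329.
[... 170 characters left out ...]
0.01, 0.045], [0.005, -0.168, -0.986, 1.494], [0.0, 0.0, 0.0, 1.0]] 527.4112800347208
rack [(0.93, [0.558, -0.127, 0.0], [325.0, 210.0])]
heater [(0.85, [0.507, 0.415, -0.001], [136.0, 234.0])]
pad [(0.71, [0.47, -0.36, -0.0], [408.0, 239.0]), (0.23, [0.545, -0.127, 0.022], [326.0, 214.0])]
bottle_wash [(0.65, [0.557, -0.228, 0.021], [362.0, 209.0])]
bottle_buffer [(0.6, [0.549, -0.13, 0.021], [327.0, 212.0])]
bottle_dye [(0.83, [0.543, -0.029, 0.016], [292.0, 216.0]), (0.64, [0.669, -0.349, -0.002], [399.0, 171.0]), (0.59, [0.673, -0.169, -0.002], [338.0, 171.0])]
jar_wide []
jar_square [(0.66, [0.58, -0.179, 0.005], [343.0, 202.0])]
jar_narrow [(0.6, [0.483, 0.415, 0.041], [132.0, 240.0])]
```

View pics/scene0.png

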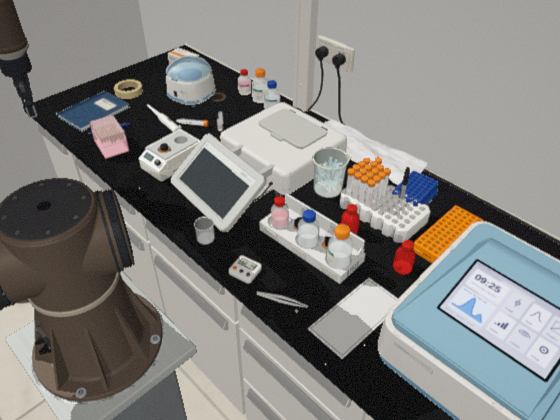

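View pics/top0.png

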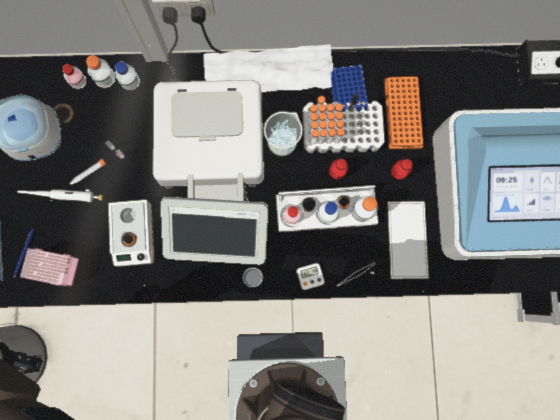

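The scene shows the rack with a red cap (dye, top 291,213), a blue cap (buffer, 330,209) and an orange cap (wash, 367,205). Dark jars stand at about (309,204) and (344,202). The heater is at (130,233) with its narrow jar at (128,239), and the pad is at (408,240). Possible mix-ups are the solid red bottles at (338,169) and (402,168), and the back bottles at (73,75), (98,68) and (125,73). A close crop of the rack and heater comes next.

Run:
```python
from h import *
i,K,T=cam('top'); j,K2,T2=cam('scene')
a=cv2.resize(i[180:240,265:390],(750,360),interpolation=cv2.INTER_CUBIC)
b=cv2.resize(j[190:280,255:375],(400,240*300//240),interpolation=cv2.INTER_CUBIC)[:240]
c=cv2.resize(i[195:270,100:160],(192,240),interpolation=cv2.INTER_CUBIC)
r=np.zeros((600,750,3),np.uint8); r[:360]=a; r[360:,:400]=b; r[360:,400:592]=c
save(r,'crop1.png')
# poses from regions: rack yaw via minAreaRect of pixels->z
for l,z in(('rack',.03),('pad',.002),('heater',.07)):
    t=spotter.trace(l,'top')
    if t:
        m=t[0]['region']; v,u=np.nonzero(m); P=np.array([ray(x,y,z,K,T)[:2] for x,y in zip(u,v)]).astype(np.float32)
        print(l,cv2.minAreaRect(P*1000))
```

```text
rack ((559.1390991210938, -127.00534057617188), (114.7394790649414, 282.7380065917969), 2.5408360958099365)
pad ((466.5062255859375, -358.2909851074219), (108.47047424316406, 220.71702575683594), 89.07767486572266)
heater ((501.6429443359375, 411.52569580078125), (175.6144561767578, 116.93273162841797), 3.298988103866577)
```

View pics/crop1.png

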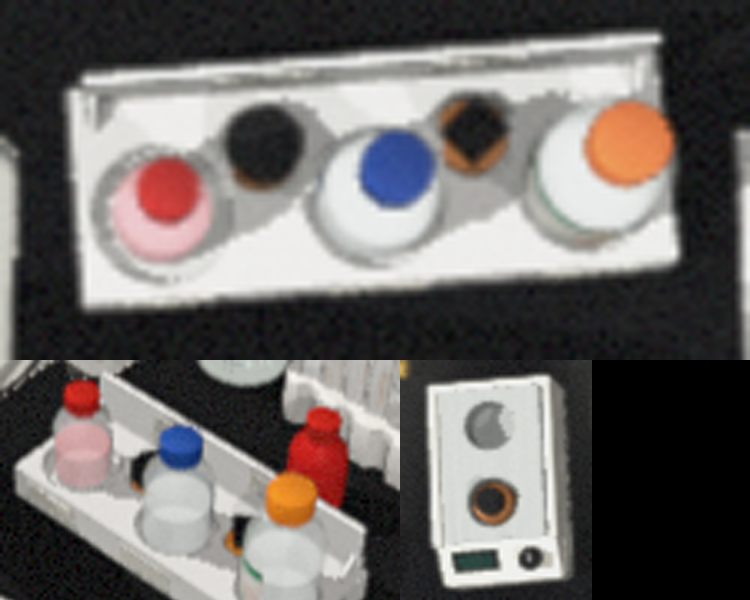

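Wide round cap at crop (264,140) is full-width, so the fetch jar is the left one, between the dye (red cap) and the buffer (blue cap). The square cap is at (473,130) and stays, and so does the wash. The heater's free well is the rear one and the narrow jar is nearer the panel. Next I fit the poses precisely.

```bash
cat >> h.py <<'E'
from scipy.optimize import least_squares, minimize
def cyl(x,y,r,z0,z1):
    a=np.linspace(0,2*np.pi,48); return [(x+r*np.cos(t),y+r*np.sin(t),z) for t in a for z in(z0,z1)]
def hullmask(P,K,T,s=4):
    p=np.array([proj(q,K,T) for q in P]); h=cv2.convexHull(p.astype(np.float32)); return h[:,0]
def hcent(P,K,T):
    m=cv2.moments(hullmask(P,K,T)); return np.array([m['m10'],m['m01']])/m['m00'],m['m00']
def hsv(i): return cv2.cvtColor(i,cv2.COLOR_RGB2HSV).astype(int)
def col(i,c):
    h=hsv(i); H,S,V=h[...,0],h[...,1],h[...,2]
    return {'red':((H<6)|(H>172))&(S>170)&(V>90),'blue':(H>105)&(H<128)&(S>130)&(V>60),'orange':(H>8)&(H<20)&(S>140)&(V>150),'dark':(V<65)}[c]
def fitcyl(views,c,x,y,r,z0,z1):
    """views: list of (img,K,T); returns xy by matching mask centroid of the component nearest the guess"""
    obs=[]
    for i,K,T in views:
        g,A=hcent(cyl(x,y,r,z0,z1),K,T); n,L,st,ce=cv2.connectedComponentsWithStats(col(i,c).astype(np.uint8),connectivity=4)
        k=[q for q in range(1,n) if st[q,4]>A*.4 and st[q,4]<A*1.8]
        if not k: print('none',c,A); obs.append(None); continue
        q=min(k,key=lambda q:np.hypot(*(ce[q]-g))); obs.append(ce[q]); print(c,'area',st[q,4],round(A),'off',np.round(ce[q]-g,1))
    f=lambda p:np.concatenate([hcent(cyl(p[0],p[1],r,z0,z1),K,T)[0]-o for (i,K,T),o in zip(views,obs) if o is not None])
    s=least_squares(f,[x,y],diff_step=1e-4); return s.x.round(4),np.round(s.fun,1)
def fitbox(views,masks,p0,L,W,H):
    """IoU fit of box silhouette, p=(x,y,yaw)"""
    def cost(p):
        c,s=np.cos(p[2]),np.sin(p[2]); t=0
        P=[(p[0]+c*a-s*b,p[1]+s*a+c*b,z) for a in(-L/2,L/2) for b in(-W/2,W/2) for z in(0,H)]
        for (i,K,T),m in zip(views,masks):
            g=np.zeros(m.shape,np.uint8); cv2.fillConvexPoly(g,np.round(hullmask(P,K,T)*16).astype(np.int32),1,shift=4)
            t+=1-(g.astype(bool)&m).sum()/(g.astype(bool)|m).sum()
        return t
    r=minimize(cost,p0,method='Nelder-Mead',options=dict(initial_simplex=np.array(p0)+np.array([[0,0,0],[.01,0,0],[0,.01,0],[0,0,.06]]))); return r.x.round(4),round(r.fun,3)
def views(): 
    return [cam('top'),cam('scene')]
E
python3 - <<'E'
from h import *
V=views()
print('dye',fitcyl(V,'red',.543,-.029,.0145,.094,.110))
print('buf',fitcyl(V,'blue',.550,-.13,.017,.106,.125))
print('wash',fitcyl(V,'orange',.558,-.23,.0185,.117,.138))
print('wide',fitcyl(V[:1],'dark',.576,-.075,.018,.0285,.044))
print('narrow',fitcyl(V[:1],'dark',.483,.415,.012,.0685,.084))
print('square',fitcyl(V[:1],'dark',.58,-.178,.0135,.0285,.044))
for l,p,d in(('heater',[.505,.416,.05],(.172,.106,.07)),('pad',[.469,-.359,0.],(.22,.105,.002))):
    m=[spotter.trace(l,n)[0]['region'] for n in('top','scene')]
    for a in([0],[1],[0,1]): print(l,fitbox([V[k] for k in a],[m[k] for k in a],p,*d))
E
```

```text
red area 60 102 off [-0.5  0.1]
red area 93 114 off [-0.1 -0.8]
dye (array([ 0.5436, -0.0274]), array([-0.1, -0.3, -0.1,  0.4]))
blue area 100 146 off [-0.6  1.1]
blue area 128 173 off [-0.6  0.1]
buf (array([ 0.5479, -0.1289]), array([ 0.2, -0.3, -0.3,  0.1]))
orange area 140 181 off [-0.   1.7]
orange area 198 229 off [-0.3  0.4]
wash (array([ 0.5548, -0.2302]), array([ 0.2, -0.5, -0.4,  0.3]))
dark area 116 140 off [0.7 0.8]
wide (array([ 0.5736, -0.077 ]), array([-0., -0.]))
dark area 51 76 off [-1.2 -0.6]
narrow (array([0.4848, 0.4183]), array([ 0., -0.]))
dark area 64 83 off [-0.7  0.9]
square (array([ 0.5775, -0.176 ]), array([0., 0.]))Traceback (most recent call last):
  File "<stdin>", line 10, in <module>
IndexError: list index out of range
```

Run:
```python
from h import *
N=('top','scene'); V=views()
for l,p,d in(('heater',[.505,.416,.05],(.172,.106,.07)),('pad',[.469,-.359,0.],(.22,.105,.002))):
    t=[spotter.trace(l,n) for n in N]
    for k in(0,1):
        for r in t[k][:2]: print(l,N[k],round(r['conf'],2),fitbox([V[k]],[r['region']],p,*d))
# free-well circle in heater
i,K,T=V[0]; g=i[200:228,115:145].mean(2).round().astype(int)
for r in g: print(*r)
```

```text
heater top 0.64 (array([0.5035, 0.417 , 0.0449]), np.float64(0.129))
heater scene 0.9 (array([0.5109, 0.4201, 0.0361]), np.float64(0.286))
pad top 0.75 (array([ 0.4666, -0.3569, -0.0216]), np.float64(0.036))
41 43 41 46 43 41 39 40 47 42 48 54 60 70 87 102 105 108 111 115 118 122 133 140 149 176 194 219 220 221
60 67 84 95 101 108 109 116 119 126 125 135 149 168 186 213 220 222 225 231 230 231 234 234 234 233 232 234 235 237
141 159 177 208 218 219 225 231 231 233 232 233 234 233 232 234 236 235 231 236 235 235 237 234 231 226 197 203 218 233
232 232 231 235 235 236 236 236 236 238 237 237 234 229 198 204 221 219 201 207 213 219 219 217 218 218 211 203 163 194
232 229 213 226 228 220 210 208 209 219 218 219 219 218 213 213 216 216 214 215 216 216 216 216 216 217 215 209 160 169
218 217 213 216 218 217 216 215 213 216 215 215 217 217 216 215 214 215 214 215 216 217 216 215 217 217 215 209 164 179
216 216 213 217 217 218 216 215 214 216 215 214 216 215 215 216 215 215 215 215 216 217 217 214 216 218 216 209 163 178
216 216 216 215 214 216 217 217 214 214 206 200 201 191 205 209 213 212
[... 1740 characters left out ...]
 218 217 210 189 153 137 140 140 140 147 161 189 210 214 216 217 217 219 215 217 218 218 218 204 171
216 217 219 217 218 218 217 216 214 212 208 198 197 204 209 212 213 216 217 217 217 217 218 217 215 217 216 217 205 173
217 218 218 216 216 217 216 217 216 216 217 216 218 216 217 217 215 215 215 217 216 218 217 217 217 217 216 215 207 175
217 216 218 217 217 217 216 217 217 216 216 218 216 218 216 217 215 215 214 217 216 218 217 218 215 215 217 217 209 175
218 218 218 217 215 218 219 216 217 218 217 217 217 218 216 216 215 214 215 217 218 218 217 216 217 217 218 217 206 174
216 217 218 215 216 217 216 216 217 217 217 217 216 217 217 217 216 214 215 218 216 219 217 215 216 219 217 216 209 174
```

```bash
cat >> h.py <<'E'
from scipy.spatial.transform import Rotation as Ro
def plan(*targets):
    """tool-axis shifts in units of 30 mm, from present pose through targets (x,y,z); constant orientation"""
    s=ctrl.read_state(); R=Ro.from_quat(s['eef_rot']).as_matrix(); p=np.array(s['eef_pos'])
    print('t',round(s['time'],2),'tcp',p.round(4),'yaw_y',np.degrees(np.arctan2(R[1,1],R[0,1])).round(2),'w',round(s['width'],3),'gf',round(s['gripper_force'],1),'F',np.round(s['contact_force'],1))
    for t in targets:
        d=R.T@(np.array(t)-p)/.03; n=int(np.ceil(max(abs(d).max(),np.linalg.norm(d)*30/41))); print(t,'units',d.round(2),'rows',n,'each',(d/max(n,1)).round(3)); p=np.array(t)
E
python3 - <<'E'
from h import *
V=views(); i,K,T=V[0]
print('well',ray(127.4,215.1,.07,K,T).round(4)); print('narrow rim guess',ray(128.5,239.5,.084,K,T).round(4))
plan((.5436,-.0274,.231))
E
```

```text
well [0.5497 0.4217 0.07  ]
narrow rim guess [0.481 0.414 0.084]
t 1.85 tcp [0.2062 0.6164 0.2313] yaw_y 71.5 w 0.996 gf 0.0 F [-0.3 -0.5  0.3]
(0.5436, -0.0274, 0.231) units [-1.747e+01 -1.678e+01  1.000e-02] rows 18 each [-0.971 -0.932  0.001]
```

>>> move_arm(moves=[[0.3, [0, 0, 0], -0.95], [0.3, [0, 0, 0], -0.95], [0.3, [0, 0, 0], -0.95], [0.3, [0, 0, 0], -0.95], [0.3, [0, 0, 0], 0], [0.3, [0, 0, 0], 0]])

```text
time: 2.35
eef_pos: [0.2061, 0.6164, 0.2313]
eef_rot: [-0.027, 1.0, -0.0, -0.0]
contact_force: [-0.1, -0.0, -0.5]
width: 0.648
gripper_force: 0.0
```

Run:
```python
from h import *
plan((.5436,-.0274,.231),(.5436,-.0274,.0935))
```

```text
t 2.35 tcp [0.2061 0.6164 0.2313] yaw_y 93.11 w 0.648 gf 0.0 F [-0.1 -0.  -0.5]
(0.5436, -0.0274, 0.231) units [-1.007e+01 -2.204e+01  1.000e-02] rows 23 each [-0.438 -0.958  0.   ]
(0.5436, -0.0274, 0.0935) units [-0.    0.    4.58] rows 5 each [-0.     0.     0.917]
```

>>> move_arm(moves=[[0.3, [-0.44, -0.96, 0], 0], [0.3, [-0.44, -0.96, 0], 0], [0.3, [-0.44, -0.96, 0], 0], [0.3, [-0.44, -0.96, 0], 0], [0.3, [-0.44, -0.96, 0], 0], [0.3, [-0.44, -0.96, 0], 0], [0.3, [-0.44, -0.96, 0], 0], [0.3, [-0.44, -0.96, 0], 0], [0.3, [-0.44, -0.96, 0], 0], [0.3, [-0.44, -0.96, 0], 0], [0.3, [-0.44, -0.96, 0], 0], [0.3, [-0.44, -0.96, 0], 0]])

```text
time: 3.35
eef_pos: [0.3846, 0.2791, 0.2315]
eef_rot: [-0.027, 1.0, 0.0, 0.0]
contact_force: [1.3, -0.0, -0.3]
width: 0.649
gripper_force: 0.0
```

>>> move_arm(moves=[[0.3, [-0.44, -0.96, 0], 0], [0.3, [-0.44, -0.96, 0], 0], [0.3, [-0.44, -0.96, 0], 0], [0.3, [-0.44, -0.96, 0], 0], [0.3, [-0.44, -0.96, 0], 0], [0.3, [-0.44, -0.96, 0], 0], [0.3, [-0.44, -0.96, 0], 0], [0.3, [-0.44, -0.96, 0], 0], [0.3, [-0.44, -0.96, 0], 0], [0.3, [-0.44, -0.96, 0], 0], [0.3, [-0.3, -0.5, 0], 0], [0.3, [0, 0, 0], 0]])

```text
time: 4.35
eef_pos: [0.5441, -0.0169, 0.2314]
eef_rot: [-0.025, 1.0, -0.0, 0.001]
contact_force: [-0.7, 0.5, -0.6]
width: 0.65
gripper_force: 0.0
```

Run:
```python
from h import *
plan((.5436,-.0274,.16),(.5436,-.0274,.0935))
i,K,T=cam('scene'); save(i,'s1.png',(200,130,400,280),4)
```

```text
t 4.35 tcp [ 0.5441 -0.0169  0.2314] yaw_y 92.92 w 0.65 gf 0.0 F [-0.7  0.5 -0.6]
(0.5436, -0.0274, 0.16) units [ 0.04 -0.35  2.38] rows 3 each [ 0.013 -0.115  0.793]
(0.5436, -0.0274, 0.0935) units [0.   0.   2.22] rows 3 each [0.001 0.001 0.739]
```

View pics/s1.png

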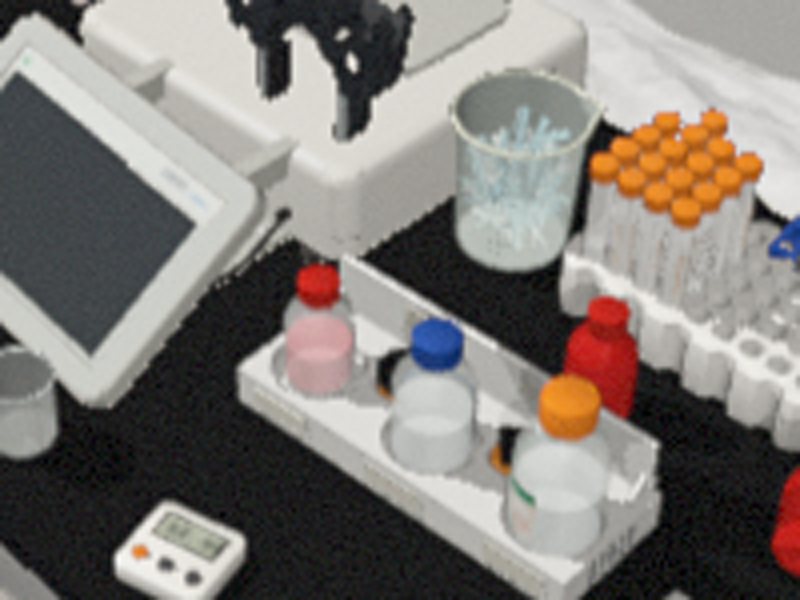

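The gripper hangs above the red-capped dye (crop 318,285) and its open fingers are clear of the screen. I'm going down.

>>> move_arm(moves=[[0.3, [0.04, -0.35, 0], 0], [0.3, [0, 0, 0.8], 0], [0.3, [0, 0, 0.8], 0], [0.3, [0, 0, 0.8], 0], [0.3, [0, 0, 0.8], 0], [0.3, [0, 0, 0.8], 0], [0.3, [0, 0, 0.6], 0], [0.3, [0, 0, 0], 0], [-1, [0, 0, 0], 0], [-1, [0, 0, 0], 0], [-1, [0, 0, 0], 0], [-1, [0, 0, 0], 0]])

```text
time: 5.4
eef_pos: [0.5424, -0.0245, 0.0947]
eef_rot: [-0.029, 1.0, -0.0, 0.001]
contact_force: [-1.2, -1.2, 8.1]
width: 0.314
gripper_force: 56.9
```

>>> move_arm(moves=[[-1, [0, 0, 0], 0], [-1, [0, 0, 0], 0], [-1, [0, 0, -0.5], 0], [-1, [0, 0, -0.8], 0], [-1, [0, 0, -0.8], 0], [-1, [0, 0, -0.8], 0], [-1, [0, 0, -0.8], 0], [-1, [0, 0, -0.8], 0], [-1, [0, 0, 0], 0]])

```text
time: 6.15
eef_pos: [0.5438, -0.0247, 0.2334]
eef_rot: [-0.029, 1.0, -0.0, 0.004]
contact_force: [1.0, 0.1, -0.7]
width: 0.314
gripper_force: 57.2
```

Run:
```python
from h import *
plan((.42,-.348,.228),(.42,-.348,.0765))
V=views(); print('dye',fitcyl(V,'red',.5436,-.0274,.0145,.2285,.2445))
print('dye low',fitcyl(V,'red',.5436,-.0274,.0145,.094,.110))
```

```text
t 6.15 tcp [ 0.5438 -0.0247  0.2334] yaw_y 93.27 w 0.314 gf 57.2 F [ 1.   0.1 -0.7]
(0.42, -0.348, 0.228) units [  4.73 -10.52   0.16] rows 11 each [ 0.43  -0.957  0.014]
(0.42, -0.348, 0.0765) units [0.04 0.01 5.05] rows 6 each [0.006 0.001 0.842]
red area 62 125 off [-227.6 -133. ]
red area 61 128 off [-1.6 -1.3]
dye (array([0.8683, 0.433 ]), array([  40.3,   11.4,  -26.9, -102.6]))
red area 62 102 off [-225.1 -142.1]
red area 61 113 off [ -1.2 -42. ]
dye low (array([0.9347, 0.4914]), array([ 34.2,   9.2, -23.2, -78.7]))
```

>>> move_arm(moves=[[-1, [0.43, -0.95, 0], 0], [-1, [0.43, -0.95, 0], 0], [-1, [0.43, -0.95, 0], 0], [-1, [0.43, -0.95, 0], 0], [-1, [0.43, -0.95, 0], 0], [-1, [0.43, -0.95, 0], 0], [-1, [0.43, -0.95, 0], 0], [-1, [0.43, -0.95, 0], 0], [-1, [0.43, -0.95, 0], 0], [-1, [0.43, -0.95, 0], 0], [-1, [0.43, -0.95, 0], 0], [-1, [0, 0, 0], 0]])

```text
time: 7.25
eef_pos: [0.4158, -0.3496, 0.2271]
eef_rot: [-0.027, 1.0, -0.0, -0.001]
contact_force: [-0.3, -0.2, -3.0]
width: 0.316
gripper_force: 57.9
```

Run:
```python
from h import *
plan((.42,-.348,.078))
```

```text
t 7.25 tcp [ 0.4158 -0.3496  0.2271] yaw_y 93.13 w 0.316 gf 57.9 F [-0.3 -0.2 -3. ]
(0.42, -0.348, 0.078) units [-0.15  0.05  4.97] rows 5 each [-0.03   0.01   0.994]
```

>>> move_arm(moves=[[-1, [-0.1, 0.05, 0.8], 0], [-1, [0, 0, 0.9], 0], [-1, [0, 0, 0.9], 0], [-1, [0, 0, 0.9], 0], [-1, [0, 0, 0.8], 0], [-1, [0, 0, 0.4], 0], [-1, [0, 0, 0.1], 0], [-1, [0, 0, 0], 0], [-1, [0, 0, 0], 0]])

```text
time: 8.0
eef_pos: [0.4207, -0.3439, 0.0844]
eef_rot: [-0.029, 1.0, 0.0, -0.0]
contact_force: [-0.3, -0.0, -2.1]
width: 0.312
gripper_force: 57.9
```

Run:
```python
from h import *
plan((.42,-.348,.077))
```

```text
t 8.0 tcp [ 0.4207 -0.3439  0.0844] yaw_y 93.28 w 0.312 gf 57.9 F [-0.3 -0.  -2.1]
(0.42, -0.348, 0.077) units [ 0.03 -0.13  0.25] rows 1 each [ 0.033 -0.135  0.248]
```

>>> move_arm(moves=[[-1, [0, 0, 0.12], 0], [-1, [0, 0, 0.1], 0], [-1, [0, 0, 0], 0], [-1, [0, 0, 0], 0]])

```text
time: 8.33
eef_pos: [0.4208, -0.344, 0.078]
eef_rot: [-0.029, 1.0, -0.0, 0.0]
contact_force: [-0.4, 0.3, -2.2]
width: 0.31
gripper_force: 57.9
```

>>> move_arm(moves=[[-1, [0, 0, 0.04], 0], [-1, [0, 0, 0], 0], [0.3, [0, 0, 0], 0], [0.3, [0, 0, 0], 0], [0.3, [0, 0, 0], 0], [0.3, [0, 0, -0.5], 0], [0.3, [0, 0, -0.9], 0], [0.3, [0, 0, -0.9], 0], [0.3, [0, 0, -0.9], 0], [0.3, [0, 0, -0.9], 0], [0.3, [0, 0, -0.4], 0], [0.3, [0, 0, 0], 0]])

```text
time: 9.33
eef_pos: [0.4219, -0.3451, 0.2146]
eef_rot: [-0.029, 1.0, -0.002, 0.002]
contact_force: [-0.0, 0.8, -0.1]
width: 0.65
gripper_force: 0.0
```

Run:
```python
from h import *
plan((.5483,-.1285,.21),(.5483,-.1285,.108))
V=views(); print('dye',fitcyl(V,'red',.4208,-.344,.0145,.076,.092)); print(V[0][0][0,0])
print('buf',fitcyl(V,'blue',.550,-.13,.017,.106,.125))
```

```text
t 9.33 tcp [ 0.4219 -0.3451  0.2146] yaw_y 93.28 w 0.65 gf 0.0 F [-0.   0.8 -0.1]
(0.5483, -0.1285, 0.21) units [-4.62  6.97  0.15] rows 7 each [-0.66   0.995  0.021]
(0.5483, -0.1285, 0.108) units [0.01 0.01 3.4 ] rows 4 each [0.003 0.003 0.85 ]
red area 66 110 off [-344.4 -185. ]
red area 125 171 off [1.8 0.1]
dye (array([0.8887, 0.3134]), array([  99. ,   25.4,  -61.6, -193.7]))
[128 129 126]
blue area 98 146 off [-0.7  1.2]
blue area 127 173 off [-0.6  0.1]
buf (array([ 0.5477, -0.1288]), array([ 0.3, -0.3, -0.4,  0.1]))
```

>>> move_arm(moves=[[0.3, [-0.58, 0.87, 0], 0], [0.3, [-0.58, 0.87, 0], 0], [0.3, [-0.58, 0.87, 0], 0], [0.3, [-0.58, 0.87, 0], 0], [0.3, [-0.58, 0.87, 0], 0], [0.3, [-0.58, 0.87, 0], 0], [0.3, [-0.58, 0.87, 0], 0], [0.3, [-0.58, 0.87, 0], 0], [0.3, [0, 0, 0], 0], [0.3, [0, 0, 0], 0]])

```text
time: 10.27
eef_pos: [0.5476, -0.126, 0.21]
eef_rot: [-0.03, 1.0, 0.0, -0.001]
contact_force: [-0.8, -0.7, -0.4]
width: 0.645
gripper_force: 0.0
```

Run:
```python
from h import *
plan((.548,-.128,.108))
```

```text
t 10.27 tcp [ 0.5476 -0.126   0.21  ] yaw_y 93.43 w 0.645 gf 0.0 F [-0.8 -0.7 -0.4]
(0.548, -0.128, 0.108) units [-0.02 -0.07  3.4 ] rows 4 each [-0.004 -0.018  0.85 ]
```

>>> move_arm(moves=[[0.3, [0, -0.05, 0.8], 0], [0.3, [0, 0, 0.8], 0], [0.3, [0, 0, 0.8], 0], [0.3, [0, 0, 0.7], 0], [0.3, [0, 0, 0.3], 0], [0.3, [0, 0, 0], 0], [-1, [0, 0, 0], 0], [-1, [0, 0, 0], 0], [-1, [0, 0, 0], 0], [-1, [0, 0, 0], 0], [-1, [0, 0, 0], 0]])

```text
time: 11.18
eef_pos: [0.5486, -0.1293, 0.1106]
eef_rot: [-0.029, 1.0, -0.0, 0.001]
contact_force: [-1.3, 1.4, 7.6]
width: 0.365
gripper_force: 60.3
```

>>> move_arm(moves=[[-1, [0, 0, -0.5], 0], [-1, [0, 0, -0.8], 0], [-1, [0, 0, -0.8], 0], [-1, [0, 0, -0.8], 0], [-1, [0, 0, -0.8], 0], [-1, [0, 0, -0.8], 0], [-1, [0, 0, -0.4], 0], [-1, [0, 0, 0], 0], [-1, [0, 0, 0], 0]])

```text
time: 11.93
eef_pos: [0.5479, -0.129, 0.2569]
eef_rot: [-0.029, 1.0, -0.0, 0.001]
contact_force: [0.0, 0.2, -3.4]
width: 0.364
gripper_force: 60.3
```

Run:
```python
from h import *
plan((.52,-.345,.255),(.52,-.345,.098))
V=views(); print('buf',fitcyl(V,'blue',.548,-.127,.017,.251,.270));
```

```text
t 11.93 tcp [ 0.5479 -0.129   0.2569] yaw_y 93.29 w 0.364 gf 60.3 F [ 0.   0.2 -3.4]
(0.52, -0.345, 0.255) units [ 1.34 -7.13  0.06] rows 8 each [ 0.168 -0.892  0.008]
(0.52, -0.345, 0.098) units [0.01 0.   5.23] rows 6 each [0.001 0.    0.872]
blue area 91 183 off [-216.8 -130. ]
blue area 117 199 off [-0.5  0.3]
buf (array([0.8577, 0.2821]), array([  45.4,   11.8,  -29.2, -103.9]))
```

>>> move_arm(moves=[[-1, [0.17, -0.89, 0], 0], [-1, [0.17, -0.89, 0], 0], [-1, [0.17, -0.89, 0], 0], [-1, [0.17, -0.89, 0], 0], [-1, [0.17, -0.89, 0], 0], [-1, [0.17, -0.89, 0], 0], [-1, [0.17, -0.89, 0], 0], [-1, [0.17, -0.89, 0], 0], [-1, [0, 0, 0.5], 0], [-1, [0, 0, 0.8], 0], [-1, [0, 0, 0.8], 0], [-1, [0, 0, 0.8], 0]])

```text
time: 13.03
eef_pos: [0.5184, -0.3444, 0.1671]
eef_rot: [-0.028, 1.0, 0.001, -0.001]
contact_force: [0.5, -0.7, -3.4]
width: 0.362
gripper_force: 60.7
```

>>> move_arm(moves=[[-1, [0, 0, 0.8], 0], [-1, [0, 0, 0.8], 0], [-1, [0, 0, 0.4], 0], [-1, [0, 0, 0], 0], [-1, [0, 0, 0], 0]])

```text
time: 13.45
eef_pos: [0.5189, -0.3443, 0.1089]
eef_rot: [-0.029, 1.0, 0.001, -0.001]
contact_force: [0.2, 0.6, -3.2]
width: 0.364
gripper_force: 60.6
```

Run:
```python
from h import *
plan((.52,-.345,.093))
```

```text
t 13.45 tcp [ 0.5189 -0.3443  0.1089] yaw_y 93.28 w 0.364 gf 60.6 F [ 0.2  0.6 -3.2]
(0.52, -0.345, 0.093) units [-0.04 -0.03  0.53] rows 1 each [-0.035 -0.026  0.529]
```

>>> move_arm(moves=[[-1, [0, 0, 0.25], 0], [-1, [0, 0, 0.2], 0], [-1, [0, 0, 0.08], 0], [-1, [0, 0, 0], 0], [-1, [0, 0, 0], 0]])

```text
time: 13.87
eef_pos: [0.5194, -0.3447, 0.0939]
eef_rot: [-0.029, 1.0, -0.0, 0.0]
contact_force: [-0.4, 0.7, -3.2]
width: 0.363
gripper_force: 60.7
```

>>> move_arm(moves=[[-1, [0, 0, 0.04], 0], [-1, [0, 0, 0], 0], [0.3, [0, 0, 0], 0], [0.3, [0, 0, 0], 0], [0.3, [0, 0, 0], 0], [0.3, [0, 0, -0.5], 0], [0.3, [0, 0, -0.9], 0], [0.3, [0, 0, -0.9], 0], [0.3, [0, 0, -0.9], 0], [0.3, [0, 0, -0.8], 0], [0.3, [0, 0, 0], 0], [0.3, [0, 0, 0], 0]])

```text
time: 14.87
eef_pos: [0.5201, -0.3452, 0.214]
eef_rot: [-0.029, 1.0, -0.001, 0.001]
contact_force: [0.4, -0.3, 0.4]
width: 0.65
gripper_force: 0.0
```

Run:
```python
from h import *
plan((.5736,-.0765,.21),(.5736,-.0765,.06),(.5736,-.0765,.0315))
j,K2,T2=cam('scene'); save(j,'s2.png',(240,170,440,320),4)
```

```text
t 14.87 tcp [ 0.5201 -0.3452  0.214 ] yaw_y 93.28 w 0.65 gf 0.0 F [ 0.4 -0.3  0.4]
(0.5736, -0.0765, 0.21) units [-2.29  8.84  0.12] rows 9 each [-0.255  0.982  0.013]
(0.5736, -0.0765, 0.06) units [0.01 0.01 5.  ] rows 5 each [0.002 0.002 1.   ]
(0.5736, -0.0765, 0.0315) units [0.   0.   0.95] rows 1 each [0.002 0.002 0.95 ]
```

View pics/s2.png

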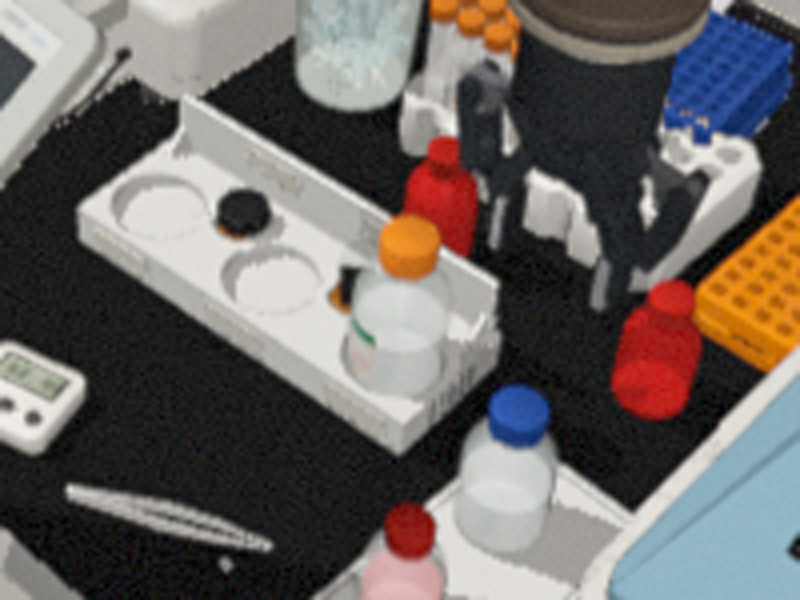

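The buffer (crop 515,470) and the dye (408,550) both stand upright on the pad. The wide jar (243,212) now stands free in its well. I'm moving over it.

>>> move_arm(moves=[[0.3, [-0.23, 0.88, 0], 0], [0.3, [-0.23, 0.88, 0], 0], [0.3, [-0.23, 0.88, 0], 0], [0.3, [-0.23, 0.88, 0], 0], [0.3, [-0.23, 0.88, 0], 0], [0.3, [-0.23, 0.88, 0], 0], [0.3, [-0.23, 0.88, 0], 0], [0.3, [-0.23, 0.88, 0], 0], [0.3, [-0.23, 0.88, 0], 0], [0.3, [-0.23, 0.88, 0], 0], [0.3, [0, 0, 0], 0], [0.3, [0, 0, 0], 0]])

```text
time: 15.92
eef_pos: [0.5726, -0.0758, 0.2112]
eef_rot: [-0.03, 1.0, 0.0, -0.001]
contact_force: [-0.6, -1.0, -0.5]
width: 0.65
gripper_force: 0.0
```

Run:
```python
from h import *
V=views(); print('wide',fitcyl(V[1:],'dark',.5736,-.077,.018,.0285,.044))
plan((.5736,-.0765,.08),(.5736,-.0765,.033))
```

```text
dark area 107 153 off [ 1.3 -0. ]
wide (array([ 0.5761, -0.0793]), array([-0.,  0.]))
t 16.02 tcp [ 0.5726 -0.0774  0.2115] yaw_y 93.3 w 0.652 gf 0.0 F [-0.6  0.  -0.1]
(0.5736, -0.0765, 0.08) units [-0.04  0.03  4.38] rows 5 each [-0.008  0.006  0.877]
(0.5736, -0.0765, 0.033) units [-0.   -0.    1.57] rows 2 each [-0.001 -0.     0.783]
```

>>> move_arm(moves=[[0.3, [-0.05, 0, 0.7], 0], [0.3, [0, 0, 0.9], 0], [0.3, [0, 0, 0.9], 0], [0.3, [0, 0, 0.9], 0], [0.3, [0, 0, 0.9], 0], [0.3, [0, 0, 0.8], 0], [0.3, [0, 0, 0.5], 0], [0.3, [0, 0, 0.2], 0], [0.3, [0, 0, 0], 0], [0.3, [0, 0, 0], 0]])

```text
time: 16.85
eef_pos: [0.5747, -0.0777, 0.0387]
eef_rot: [-0.028, 1.0, -0.0, -0.0]
contact_force: [0.3, -0.0, 0.1]
width: 0.647
gripper_force: 0.0
```

>>> move_arm(moves=[[0.3, [0, 0, 0.17], 0], [0.3, [0, 0, 0], 0], [-1, [0, 0, 0], 0], [-1, [0, 0, 0], 0], [-1, [0, 0, 0], 0], [-1, [0, 0, 0], 0], [-1, [0, 0, 0], 0]])

```text
time: 17.43
eef_pos: [0.5751, -0.077, 0.0343]
eef_rot: [-0.029, 1.0, -0.0, 0.001]
contact_force: [-2.5, 0.4, 10.7]
width: 0.385
gripper_force: 58.6
```

>>> move_arm(moves=[[-1, [0, 0, -0.3], 0], [-1, [0, 0, -0.5], 0], [-1, [0, 0, -0.8], 0], [-1, [0, 0, -0.9], 0], [-1, [0, 0, -0.9], 0], [-1, [0, 0, -0.9], 0], [-1, [0, 0, -0.9], 0], [-1, [0, 0, -0.9], 0], [-1, [0, 0, -0.5], 0], [-1, [0, 0, 0], 0], [-1, [0, 0, 0], 0]])

```text
time: 18.35
eef_pos: [0.5749, -0.0771, 0.2325]
eef_rot: [-0.029, 1.0, -0.0, 0.001]
contact_force: [0.5, 0.6, -1.7]
width: 0.38
gripper_force: 59.8
```

Run:
```python
from h import *
plan((.5497,.4195,.235))
V=views(); print('narrow',fitcyl(V,'dark',.483,.416,.012,.0685,.084)); 
i,K,T=V[1]; save(i,'s3.png',(240,100,400,250),4)
```

```text
t 18.35 tcp [ 0.5749 -0.0771  0.2325] yaw_y 93.28 w 0.38 gf 59.8 F [ 0.5  0.6 -1.7]
(0.5497, 0.4195, 0.235) units [-0.11 16.57 -0.09] rows 17 each [-0.006  0.975 -0.005]
dark area 53 76 off [-0.8 -0.5]
dark area 39 62 off [ 1.1 -0.5]
narrow (array([0.4857, 0.4174]), array([ 0.3, -0.4, -0.6, -0.1]))
```

View pics/s3.png

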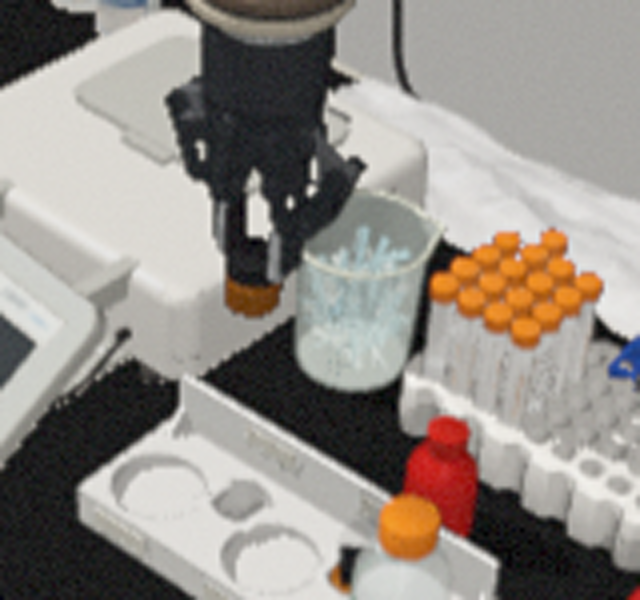

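The jar hangs upright between the pads (crop 252,285) and its well (240,500) is empty. I refine both free wells before carrying it.

```bash
cat >> h.py <<'E'
def fitwell(V,x,y,z,lo,hi,r=.021):
    obs=[]
    for i,K,T in V:
        C=[(x+r*np.cos(t),y+r*np.sin(t),z) for t in np.linspace(0,6.28,60)]
        h=hullmask(C,K,T); m=np.zeros(i.shape[:2],np.uint8); cv2.fillConvexPoly(m,cv2.convexHull(np.round(h.mean(0)+(h-h.mean(0))*1.3).astype(np.int32)),1)
        g=i.mean(2); b=((g>lo)&(g<hi)&(m>0)).astype(np.uint8); n,L,st,ce=cv2.connectedComponentsWithStats(b,connectivity=4)
        k=1+np.argmax(st[1:,4]); c=cv2.convexHull(np.argwhere(L==k)[:,::-1].astype(np.float32)); mm=cv2.moments(c); q=(mm['m10']/mm['m00'],mm['m01']/mm['m00'])
        print('well area',round(mm['m00']),'exp',round(cv2.contourArea(h)),ray(*q,z,K,T).round(4))
E
python3 - <<'E'
from h import *
V=views()
for lo,hi in((0,200),(0,207)): fitwell(V,.5505,.4205,.07,lo,hi)
for x in V:
    i,K,T=x; u,v=proj((.5745,-.077,.03),K,T).round().astype(int); print(u,v); print(i[v-11:v+12,u-13:u+14].mean(2).round().astype(int))
E
```

```text
well area 194 exp 183 [0.55   0.4225 0.07  ]
well area 136 exp 81 [0.552  0.4203 0.07  ]
well area 200 exp 183 [0.5501 0.4224 0.07  ]
well area 145 exp 81 [0.551  0.4209 0.07  ]
308 204
[[ 74  73  73  82 108 151 188 181 178 163 132 124 109  89  45  30  42  48
   42  46  42  47  51  61  66  83 104]
 [ 74  71  74  79 113 149 162 157 155 157 155 147 130  75  47  42  45  45
   42  46  43  40  43  43  48  89 176]
 [ 76  73  71  93 157 190 204 204 206 207 215 214 200 118  81  54  45  46
   43  41  42  42  41  45  65 145 229]
 [ 71  73  76 113 210 232 234 234 235 233 232 233 225 171 108  79  57  49
   43  45  39  39  42  58 122 211 235]
 [ 73  74  80 139 231 237 237 236 236 232 220 212 191 177 138  97  82  75
   57  56  49  60  84 117 187 232 236]
 [ 74  73  83 147 232 237 237 236 230 209 174 140 130 124 135 126 118  99
   93  98  97 100 138 190 231 236 237]
 [ 73  73  88 151 233 237 236 229 185 144 132 129 142 136 158 175 175 147
  139 167 181 192 230 233 236 236 236]
 [ 71  72  87 154 234 236 233 203 156 160 143 147 147 162 210 215 218 199
  178 203 231 234 236 236 236 236 236]
 [ 74  76 
[... 3593 characters left out ...]
 221 220 221 223 221]
 [221 222 221 221 221 222 222 222 222 221 220 212 191 186 190 205 224 221
  214 207 210 211 212 209 213 219 219]
 [221 221 220 220 222 221 222 221 221 221 223 223 222 217 222 225 221 203
  183 178 173 174 182 180 184 201 203]
 [223 221 220 220 221 221 221 221 223 221 223 222 213 201 199 210 193 170
  165 167 166 168 166 168 166 167 165]
 [220 221 220 222 220 222 222 221 222 222 221 211 184 163 161 177 166 160
  162 161 159 162 161 165 185 187 162]
 [221 221 221 222 221 220 221 220 221 221 211 177 152 150 156 160 157 160
  157 160 162 183 184 190 218 219 191]
 [223 221 221 221 222 222 222 221 222 215 177 147 149 155 157 159 164 183
  164 183 188 216 222 220 224 223 221]]
```

>>> move_arm(moves=[[-1, [0, 0.5, 0], 0], [-1, [0, 0.92, 0], 0], [-1, [0, 0.92, 0], 0], [-1, [0, 0.92, 0], 0], [-1, [0, 0.92, 0], 0], [-1, [0, 0.92, 0], 0], [-1, [0, 0.92, 0], 0], [-1, [0, 0.92, 0], 0], [-1, [0, 0.92, 0], 0], [-1, [0, 0.92, 0], 0], [-1, [0, 0.92, 0], 0], [-1, [0, 0.92, 0], 0]])

```text
time: 19.55
eef_pos: [0.5557, 0.2422, 0.2302]
eef_rot: [-0.029, 1.0, -0.0, -0.001]
contact_force: [1.3, -0.2, -0.6]
width: 0.384
gripper_force: 59.9
```

>>> move_arm(moves=[[-1, [0, 0.92, 0], 0], [-1, [0, 0.92, 0], 0], [-1, [0, 0.92, 0], 0], [-1, [0, 0.92, 0], 0], [-1, [0, 0.92, 0], 0], [-1, [0, 0.92, 0], 0], [-1, [0, 0.5, 0], 0], [-1, [0, 0, 0], 0], [-1, [0, 0, 0], 0]])

```text
time: 20.3
eef_pos: [0.5455, 0.4214, 0.2301]
eef_rot: [-0.029, 1.0, -0.001, -0.001]
contact_force: [0.0, -0.7, -0.7]
width: 0.384
gripper_force: 59.9
```

Run:
```python
from h import *
plan((.5503,.4212,.235),(.5503,.4212,.108))
```

```text
t 20.3 tcp [0.5455 0.4214 0.2301] yaw_y 93.35 w 0.384 gf 59.9 F [ 0.  -0.7 -0.7]
(0.5503, 0.4212, 0.235) units [-0.16 -0.02 -0.16] rows 1 each [-0.158 -0.015 -0.163]
(0.5503, 0.4212, 0.108) units [-0.01  0.    4.23] rows 5 each [-0.001  0.001  0.847]
```

>>> move_arm(moves=[[-1, [-0.16, 0, 0.5], 0], [-1, [0, 0, 0.9], 0], [-1, [0, 0, 0.9], 0], [-1, [0, 0, 0.9], 0], [-1, [0, 0, 0.7], 0], [-1, [0, 0, 0], 0], [-1, [0, 0, 0], 0]])

```text
time: 20.88
eef_pos: [0.5506, 0.4199, 0.1129]
eef_rot: [-0.028, 1.0, -0.001, -0.001]
contact_force: [0.9, -0.1, -0.5]
width: 0.382
gripper_force: 60.0
```

Run:
```python
from h import *
plan((.5503,.4212,.0745))
V=views(); C=[]
for i,K,T in V:
    u,v=proj((.55,.42,.09),K,T).round().astype(int); C.append(cv2.resize(i[v-25:v+25,u-25:u+25],(400,400),interpolation=cv2.INTER_CUBIC))
save(np.hstack(C),'p4.png')
```

```text
t 20.88 tcp [0.5506 0.4199 0.1129] yaw_y 93.21 w 0.382 gf 60.0 F [ 0.9 -0.1 -0.5]
(0.5503, 0.4212, 0.0745) units [0.   0.05 1.28] rows 2 each [0.001 0.023 0.64 ]
```

View pics/p4.png

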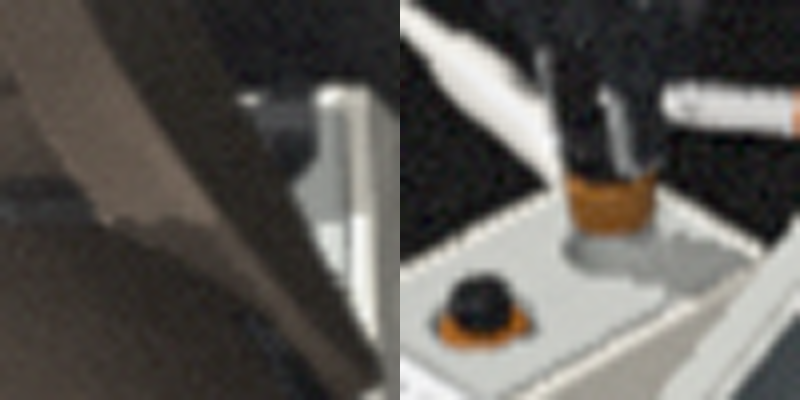

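In the scene view the jar (right panel, 612,205) hangs right above the free well (610,250), with the narrow jar at (480,310). I'm lowering it gently.

>>> move_arm(moves=[[-1, [0, 0.03, 0.3], 0], [-1, [0, 0, 0.2], 0], [-1, [0, 0, 0.15], 0], [-1, [0, 0, 0.1], 0], [-1, [0, 0, 0], 0], [-1, [0, 0, 0], 0]])

```text
time: 21.48
eef_pos: [0.5507, 0.4225, 0.0917]
eef_rot: [-0.029, 1.0, -0.0, -0.0]
contact_force: [-0.5, -0.7, -1.5]
width: 0.383
gripper_force: 60.0
```

>>> move_arm(moves=[[-1, [0, 0, 0.2], 0], [-1, [0, 0, 0.15], 0], [-1, [0, 0, 0.1], 0], [-1, [0, 0, 0.05], 0], [-1, [0, 0, 0], 0], [-1, [0, 0, 0], 0]])

```text
time: 21.98
eef_pos: [0.5508, 0.4225, 0.0767]
eef_rot: [-0.029, 1.0, -0.0, -0.0]
contact_force: [-0.2, 0.2, -1.3]
width: 0.385
gripper_force: 60.0
```

Down 2 mm more, then release and lift.

>>> move_arm(moves=[[-1, [0, 0, 0.06], 0], [-1, [0, 0, 0], 0], [0.15, [0, 0, 0], 0], [0.15, [0, 0, 0], 0], [0.15, [0, 0, 0], 0], [0.15, [0, 0, -0.4], 0], [0.15, [0, 0, -0.6], 0], [0.15, [0, 0, -0.6], 0], [0.15, [0, 0, 0], 0], [0.15, [0, 0, 0], 0]])

```text
time: 22.82
eef_pos: [0.5516, 0.4231, 0.1251]
eef_rot: [-0.029, 1.0, 0.001, 0.001]
contact_force: [0.2, 0.5, -0.5]
width: 0.571
gripper_force: 0.0
```

Run:
```python
from h import *
plan((.4848,.4185,.125),(.4848,.4185,.0735))
V=views(); print('wide',fitcyl(V[1:],'dark',.5508,.422,.018,.0685,.084)); print('narrow',fitcyl(V[1:],'dark',.4848,.418,.012,.0685,.084))
```

```text
t 22.82 tcp [0.5516 0.4231 0.1251] yaw_y 93.28 w 0.571 gf 0.0 F [ 0.2  0.5 -0.5]
(0.4848, 0.4185, 0.125) units [ 2.23 -0.03 -0.  ] rows 3 each [ 0.744 -0.009 -0.001]
(0.4848, 0.4185, 0.0735) units [ 0.   -0.    1.72] rows 2 each [ 0.002 -0.001  0.858]
dark area 76 107 off [0.7 0.3]
wide (array([0.5514, 0.419 ]), array([-0., -0.]))
dark area 41 61 off [0.9 0.2]
narrow (array([0.4863, 0.4153]), array([ 0., -0.]))
```

>>> move_arm(moves=[[0.15, [0.75, 0, 0], 0], [0.15, [0.75, 0, 0], 0], [0.15, [0.73, -0.02, 0], 0], [0.15, [0, 0, 0], 0], [0.15, [0, 0, 0.5], 0], [0.15, [0, 0, 0.6], 0], [0.15, [0, 0, 0.4], 0], [0.15, [0, 0, 0.15], 0], [0.15, [0, 0, 0], 0], [0.15, [0, 0, 0], 0]])

```text
time: 23.75
eef_pos: [0.4842, 0.418, 0.0734]
eef_rot: [-0.029, 1.0, -0.0, -0.0]
contact_force: [0.1, 0.1, -0.0]
width: 0.575
gripper_force: 0.0
```

>>> move_arm(moves=[[-1, [0, 0, 0], 0], [-1, [0, 0, 0], 0], [-1, [0, 0, 0], 0], [-1, [0, 0, 0], 0], [-1, [0, 0, 0], 0], [-1, [0, 0, 0], 0]])

```text
time: 24.25
eef_pos: [0.4845, 0.4184, 0.0746]
eef_rot: [-0.029, 1.0, 0.0, 0.001]
contact_force: [-1.4, -1.2, 5.8]
width: 0.239
gripper_force: 58.5
```

>>> move_arm(moves=[[-1, [0, 0, -0.3], 0], [-1, [0, 0, -0.6], 0], [-1, [0, 0, -0.9], 0], [-1, [0, 0, -0.9], 0], [-1, [0, 0, -0.9], 0], [-1, [0, 0, -0.9], 0], [-1, [0, 0, -0.7], 0], [-1, [0, 0, -0.2], 0], [-1, [0, 0, 0], 0], [-1, [0, 0, 0], 0]])

```text
time: 25.08
eef_pos: [0.4839, 0.4179, 0.2354]
eef_rot: [-0.029, 1.0, 0.0, 0.0]
contact_force: [-0.2, -0.6, -1.8]
width: 0.241
gripper_force: 58.9
```

Run:
```python
from h import *
plan((.5740,-.0771,.235))
j,K,T=cam('scene'); i,Kt,Tt=cam('top'); save(np.hstack([cv2.resize(j[70:190,100:240],(420,360),interpolation=cv2.INTER_CUBIC),cv2.resize(i[180:240,265:330],(380,360),interpolation=cv2.INTER_CUBIC)]),'p5.png')
```

```text
t 25.08 tcp [0.4839 0.4179 0.2354] yaw_y 93.28 w 0.241 gf 58.9 F [-0.2 -0.6 -1.8]
(0.574, -0.0771, 0.235) units [-2.060e+00 -1.665e+01  1.000e-02] rows 17 each [-0.121 -0.979  0.001]
```

View pics/p5.png

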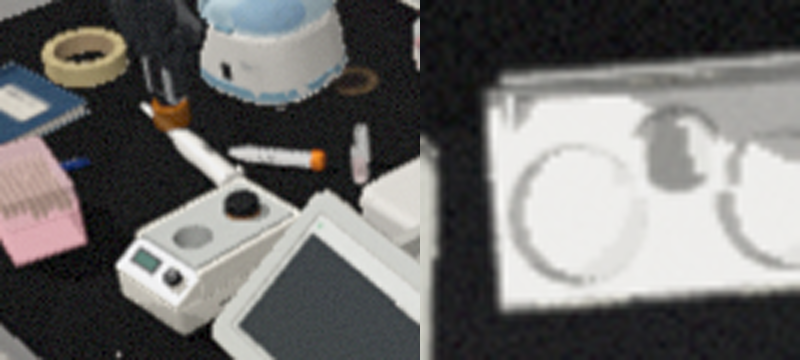

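The wide jar sits in the free well (left panel 240,205), and the narrow jar is held (172,112). The rack's rear well is empty, with its rim centred at (677,149) in the right panel, which is top pixel (308.5,204.3).

Run:
```python
from h import *
i,K,T=cam('top'); print(ray(308.5,204.3,.03,K,T).round(4), ray(292.2,215.2,.03,K,T).round(4))
```

```text
[ 0.5726 -0.0772  0.03  ] [ 0.5428 -0.0301  0.03  ]
```

>>> move_arm(moves=[[-1, [-0.06, -0.5, 0], 0], [-1, [-0.12, -0.95, 0], 0], [-1, [-0.12, -0.95, 0], 0], [-1, [-0.12, -0.95, 0], 0], [-1, [-0.12, -0.95, 0], 0], [-1, [-0.12, -0.95, 0], 0], [-1, [-0.12, -0.95, 0], 0], [-1, [-0.12, -0.95, 0], 0], [-1, [-0.12, -0.95, 0], 0], [-1, [-0.12, -0.95, 0], 0], [-1, [-0.12, -0.95, 0], 0], [-1, [-0.12, -0.95, 0], 0]])

```text
time: 26.23
eef_pos: [0.5436, 0.0905, 0.2347]
eef_rot: [-0.029, 1.0, -0.0, -0.001]
contact_force: [-0.1, -0.2, -0.8]
width: 0.241
gripper_force: 58.9
```

>>> move_arm(moves=[[-1, [-0.12, -0.95, 0], 0], [-1, [-0.12, -0.95, 0], 0], [-1, [-0.12, -0.95, 0], 0], [-1, [-0.12, -0.95, 0], 0], [-1, [-0.12, -0.95, 0], 0], [-1, [-0.12, -0.95, 0], 0], [-1, [0, 0, 0], 0], [-1, [0, 0, 0], 0], [-1, [0, 0, 0], 0]])

```text
time: 26.98
eef_pos: [0.5747, -0.0771, 0.2347]
eef_rot: [-0.028, 1.0, 0.0, -0.001]
contact_force: [-0.6, 0.4, -0.7]
width: 0.244
gripper_force: 59.0
```

Run:
```python
from h import *
plan((.5742,-.0772,.08))
```

```text
t 26.98 tcp [ 0.5747 -0.0771  0.2347] yaw_y 93.23 w 0.244 gf 59.0 F [-0.6  0.4 -0.7]
(0.5742, -0.0772, 0.08) units [ 0.01 -0.01  5.16] rows 6 each [ 0.002 -0.001  0.86 ]
```

>>> move_arm(moves=[[-1, [0.03, 0, 0.5], 0], [-1, [0, 0, 0.9], 0], [-1, [0, 0, 0.9], 0], [-1, [0, 0, 0.9], 0], [-1, [0, 0, 0.9], 0], [-1, [0, 0, 0.7], 0], [-1, [0, 0, 0.4], 0], [-1, [0, 0, 0.1], 0], [-1, [0, 0, 0], 0], [-1, [0, 0, 0], 0]])

```text
time: 27.82
eef_pos: [0.5752, -0.0768, 0.0774]
eef_rot: [-0.029, 1.0, -0.0, 0.001]
contact_force: [1.3, 0.2, -0.3]
width: 0.243
gripper_force: 59.0
```

Run:
```python
from h import *
plan((.574,-.0772,.0355))
V=views(); C=[]
for i,K,T in V:
    u,v=proj((.574,-.077,.05),K,T).round().astype(int); C.append(cv2.resize(i[v-25:v+25,u-25:u+25],(400,400),interpolation=cv2.INTER_CUBIC))
save(np.hstack(C),'p6.png')
```

```text
t 27.82 tcp [ 0.5752 -0.0768  0.0774] yaw_y 93.31 w 0.243 gf 59.0 F [ 1.3  0.2 -0.3]
(0.574, -0.0772, 0.0355) units [ 0.04 -0.01  1.4 ] rows 2 each [ 0.021 -0.005  0.699]
```

View pics/p6.png

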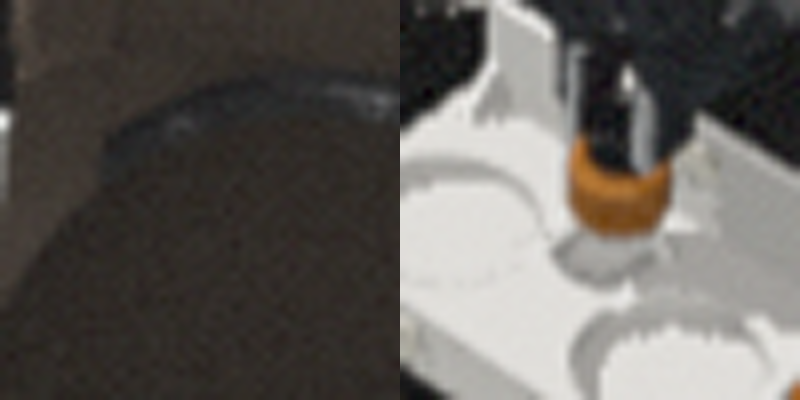

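The jar (right panel 620,195) hangs over the well (about 606,250), perhaps 1–2 mm too far back. I shift it slightly and lower it while watching the force.

>>> move_arm(moves=[[-1, [0.06, 0.02, 0.2], 0], [-1, [0, 0, 0.2], 0], [-1, [0, 0, 0.15], 0], [-1, [0, 0, 0.1], 0], [-1, [0, 0, 0], 0], [-1, [0, 0, 0], 0]])

```text
time: 28.42
eef_pos: [0.5726, -0.0766, 0.0567]
eef_rot: [-0.029, 1.0, 0.0, -0.0]
contact_force: [0.7, 0.6, -1.0]
width: 0.243
gripper_force: 59.0
```

Inside the rim with no contact, so I continue down.

>>> move_arm(moves=[[-1, [0, 0, 0.2], 0], [-1, [0, 0, 0.2], 0], [-1, [0, 0, 0.15], 0], [-1, [0, 0, 0.1], 0], [-1, [0, 0, 0], 0], [-1, [0, 0, 0], 0]])

```text
time: 28.92
eef_pos: [0.5726, -0.0765, 0.0372]
eef_rot: [-0.029, 1.0, 0.0, -0.0]
contact_force: [0.6, 0.3, -0.6]
width: 0.241
gripper_force: 59.0
```

>>> move_arm(moves=[[-1, [0, 0, 0.06], 0], [-1, [0, 0, 0], 0], [0, [0, 0, 0], 0], [0, [0, 0, 0], 0], [0, [0, 0, 0], 0], [0, [0, 0, -0.4], 0], [0, [0, 0, -0.8], 0], [0.3, [0, 0, -0.9], 0], [0.3, [0, 0, -0.9], 0], [0.3, [0, 0, -0.9], 0], [0.3, [0, 0, -0.9], 0], [0.3, [0, 0, -0.9], 0]])

```text
time: 29.92
eef_pos: [0.5725, -0.0765, 0.2091]
eef_rot: [-0.029, 1.0, -0.0, 0.0]
contact_force: [0.0, -0.1, -0.3]
width: 0.65
gripper_force: 0.0
```

>>> move_arm(moves=[[0.3, [0, 0, 0], 0], [0.3, [0, 0, 0], 0]])

```text
time: 30.08
eef_pos: [0.5737, -0.0767, 0.2092]
eef_rot: [-0.029, 1.0, -0.0, 0.002]
contact_force: [0.7, 0.3, -0.8]
width: 0.646
gripper_force: 0.0
```

Run:
```python
from h import *
plan((.5194,-.3447,.207),(.5194,-.3447,.093))
V=views(); C=[]
for P in((.574,-.077,.05),(.551,.422,.08)):
    i,K,T=V[1]; u,v=proj(P,K,T).round().astype(int); C.append(cv2.resize(i[v-25:v+25,u-25:u+25],(400,400),interpolation=cv2.INTER_CUBIC))
save(np.hstack(C),'p7.png')
print('narrow',fitcyl(V[1:],'dark',.5735,-.077,.012,.0285,.044))
print('buf',fitcyl(V,'blue',.5194,-.3447,.017,.088,.107))
```

```text
t 30.08 tcp [ 0.5737 -0.0767  0.2092] yaw_y 93.28 w 0.646 gf 0.0 F [ 0.7  0.3 -0.8]
(0.5194, -0.3447, 0.207) units [ 2.32 -8.82  0.07] rows 9 each [ 0.258 -0.979  0.008]
(0.5194, -0.3447, 0.093) units [0.01 0.   3.8 ] rows 4 each [0.004 0.001 0.95 ]
dark area 47 80 off [0.8 0.4]
narrow (array([ 0.5741, -0.0795]), array([-0., -0.]))
blue area 103 152 off [-0.4  0.7]
blue area 197 218 off [ 0.3 -1. ]
buf (array([ 0.5198, -0.3438]), array([ 0.1, -0.8, -0.5,  0.6]))
```

View pics/p7.png

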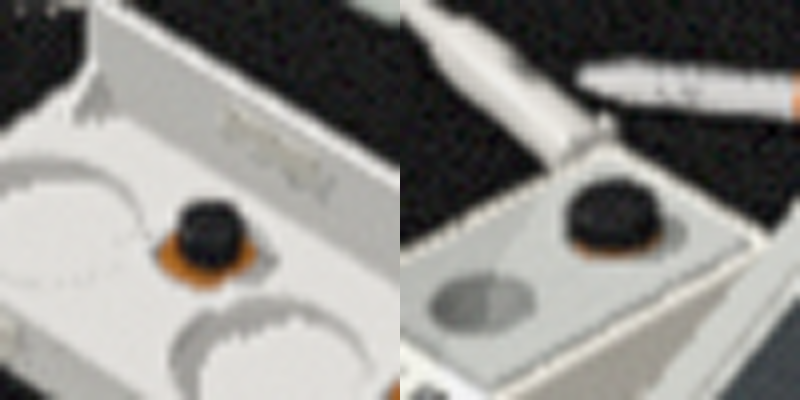

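Both jars are seated: the narrow one in the rack well (left panel 210,240) and the wide one in the heater's free well (right panel 612,215). Now the bottles go back, the buffer first.

>>> move_arm(moves=[[0.3, [0.23, -0.88, 0], 0], [0.3, [0.23, -0.88, 0], 0], [0.3, [0.23, -0.88, 0], 0], [0.3, [0.23, -0.88, 0], 0], [0.3, [0.23, -0.88, 0], 0], [0.3, [0.23, -0.88, 0], 0], [0.3, [0.23, -0.88, 0], 0], [0.3, [0.23, -0.88, 0], 0], [0.3, [0.23, -0.88, 0], 0], [0.3, [0.23, -0.88, 0], 0], [0.3, [0, 0, 0], 0], [0.3, [0, 0, 0], 0]])

```text
time: 31.18
eef_pos: [0.5179, -0.3448, 0.2053]
eef_rot: [-0.027, 1.0, 0.001, -0.001]
contact_force: [-1.5, 0.1, -1.1]
width: 0.65
gripper_force: 0.0
```

Run:
```python
from h import *
plan((.5194,-.3445,.092))
```

```text
t 31.18 tcp [ 0.5179 -0.3448  0.2053] yaw_y 93.15 w 0.65 gf 0.0 F [-1.5  0.1 -1.1]
(0.5194, -0.3445, 0.092) units [-0.06  0.    3.78] rows 4 each [-0.014  0.001  0.944]
```

>>> move_arm(moves=[[0.3, [-0.05, 0, 0.8], 0], [0.3, [0, 0, 0.9], 0], [0.3, [0, 0, 0.9], 0], [0.3, [0, 0, 0.8], 0], [0.3, [0, 0, 0.3], 0], [0.3, [0, 0, 0], 0], [0.3, [0, 0, 0], 0]])

```text
time: 31.77
eef_pos: [0.5206, -0.3433, 0.0958]
eef_rot: [-0.029, 1.0, 0.0, -0.0]
contact_force: [0.3, 0.6, 0.7]
width: 0.651
gripper_force: 0.0
```

>>> move_arm(moves=[[0.3, [0, 0, 0.08], 0], [-1, [0, 0, 0], 0], [-1, [0, 0, 0], 0], [-1, [0, 0, 0], 0], [-1, [0, 0, 0], 0], [-1, [0, 0, 0], 0], [-1, [0, 0, 0], 0]])

```text
time: 32.35
eef_pos: [0.5211, -0.3442, 0.0947]
eef_rot: [-0.029, 1.0, -0.0, 0.001]
contact_force: [-0.1, 3.0, 8.4]
width: 0.361
gripper_force: 58.6
```

>>> move_arm(moves=[[-1, [0, 0, -0.4], 0], [-1, [0, 0, -0.8], 0], [-1, [0, 0, -0.9], 0], [-1, [0, 0, -0.9], 0], [-1, [0, 0, -0.9], 0], [-1, [0, 0, -0.9], 0], [-1, [0, 0, -0.6], 0], [-1, [0, 0, 0], 0], [-1, [0, 0, 0], 0]])

```text
time: 33.1
eef_pos: [0.5208, -0.3442, 0.2569]
eef_rot: [-0.029, 1.0, -0.001, 0.001]
contact_force: [-0.6, -0.7, -3.7]
width: 0.364
gripper_force: 60.3
```

Run:
```python
from h import *
plan((.5484,-.1289,.255))
```

```text
t 33.1 tcp [ 0.5208 -0.3442  0.2569] yaw_y 93.27 w 0.364 gf 60.3 F [-0.6 -0.7 -3.7]
(0.5484, -0.1289, 0.255) units [-1.33  7.11  0.05] rows 8 each [-0.166  0.889  0.007]
```

>>> move_arm(moves=[[-1, [-0.17, 0.89, 0], 0], [-1, [-0.17, 0.89, 0], 0], [-1, [-0.17, 0.89, 0], 0], [-1, [-0.17, 0.89, 0], 0], [-1, [-0.17, 0.89, 0], 0], [-1, [-0.17, 0.89, 0], 0], [-1, [-0.17, 0.89, 0], 0], [-1, [-0.17, 0.89, 0], 0], [-1, [0, 0, 0.5], 0], [-1, [0, 0, 0.8], 0], [-1, [0, 0, 0.8], 0], [-1, [0, 0, 0.8], 0]])

```text
time: 34.1
eef_pos: [0.5481, -0.1278, 0.1665]
eef_rot: [-0.029, 1.0, 0.0, -0.001]
contact_force: [1.1, -0.5, -4.3]
width: 0.366
gripper_force: 60.5
```

>>> move_arm(moves=[[-1, [0, 0, 0.6], 0], [-1, [0, 0, 0], 0], [-1, [0, 0, 0], 0]])

```text
time: 34.35
eef_pos: [0.5478, -0.128, 0.1491]
eef_rot: [-0.029, 1.0, 0.001, -0.002]
contact_force: [0.5, 0.1, -2.1]
width: 0.362
gripper_force: 60.4
```

Run:
```python
from h import *
plan((.549,-.1291,.1135))
```

```text
t 34.35 tcp [ 0.5478 -0.128   0.1491] yaw_y 93.27 w 0.362 gf 60.4 F [ 0.5  0.1 -2.1]
(0.549, -0.1291, 0.1135) units [-0.04 -0.04  1.19] rows 2 each [-0.022 -0.019  0.593]
```

>>> move_arm(moves=[[-1, [-0.04, -0.03, 0.3], 0], [-1, [0, 0, 0.3], 0], [-1, [0, 0, 0.25], 0], [-1, [0, 0, 0.2], 0], [-1, [0, 0, 0.1], 0], [-1, [0, 0, 0], 0], [-1, [0, 0, 0], 0]])

```text
time: 34.93
eef_pos: [0.5503, -0.1292, 0.1158]
eef_rot: [-0.029, 1.0, 0.0, -0.0]
contact_force: [-0.2, 0.5, -3.4]
width: 0.363
gripper_force: 60.5
```

>>> move_arm(moves=[[-1, [0, 0, 0.08], 0], [-1, [0, 0, 0], 0], [0.3, [0, 0, 0], 0], [0.3, [0, 0, 0], 0], [0.3, [0, 0, 0], 0], [0.3, [0, 0, -0.5], 0], [0.3, [0, 0, -0.9], 0], [0.3, [0, 0, -0.9], 0], [0.3, [0, 0, -0.8], 0], [0.3, [0, 0, 0], 0], [0.3, [0, 0, 0], 0]])

```text
time: 35.85
eef_pos: [0.5512, -0.1295, 0.2079]
eef_rot: [-0.029, 1.0, -0.0, 0.002]
contact_force: [-0.1, 0.3, -0.2]
width: 0.652
gripper_force: 0.0
```

Run:
```python
from h import *
plan((.4208,-.3442,.205))
V=views(); print('buf',fitcyl(V[1:],'blue',.548,-.129,.017,.106,.125)); i=V[1][0]; print(spotter.pinpoint('bottle_dye','scene')[0]['conf'])
print('dye',fitcyl(V,'red',.4208,-.344,.0145,.076,.092))
```

```text
t 35.85 tcp [ 0.5512 -0.1295  0.2079] yaw_y 93.28 w 0.652 gf 0.0 F [-0.1  0.3 -0.2]
(0.4208, -0.3442, 0.205) units [ 4.75 -6.9   0.09] rows 7 each [ 0.678 -0.985  0.013]
blue area 126 173 off [ 0.5 -0.1]
buf (array([ 0.5493, -0.1296]), array([ 0., -0.]))
0.88
red area 55 110 off [0.8 0.2]
red area 122 171 off [1.8 0.2]
dye (array([ 0.4218, -0.3469]), array([ 0.2, -0.6, -0.5,  0.3]))
```

Buffer is back within 2 mm. Next is the dye, at (.421,-.345).

>>> move_arm(moves=[[0.3, [0.59, -0.87, 0], 0], [0.3, [0.59, -0.87, 0], 0], [0.3, [0.59, -0.87, 0], 0], [0.3, [0.59, -0.87, 0], 0], [0.3, [0.59, -0.87, 0], 0], [0.3, [0.59, -0.87, 0], 0], [0.3, [0.59, -0.87, 0], 0], [0.3, [0.59, -0.87, 0], 0], [0.3, [0, 0, 0], 0], [0.3, [0, 0, 0], 0]])

```text
time: 36.83
eef_pos: [0.4196, -0.3466, 0.2053]
eef_rot: [-0.027, 1.0, 0.001, -0.001]
contact_force: [-0.1, 2.2, 0.5]
width: 0.646
gripper_force: 0.0
```

Run:
```python
from h import *
plan((.4212,-.345,.077))
```

```text
t 36.83 tcp [ 0.4196 -0.3466  0.2053] yaw_y 93.12 w 0.646 gf 0.0 F [-0.1  2.2  0.5]
(0.4212, -0.345, 0.077) units [-0.06  0.05  4.28] rows 5 each [-0.012  0.009  0.856]
```

>>> move_arm(moves=[[0.3, [-0.03, 0.03, 0.8], 0], [0.3, [0, 0, 0.9], 0], [0.3, [0, 0, 0.9], 0], [0.3, [0, 0, 0.9], 0], [0.3, [0, 0, 0.6], 0], [0.3, [0, 0, 0.2], 0], [0.3, [0, 0, 0], 0], [0.3, [0, 0, 0], 0]])

```text
time: 37.5
eef_pos: [0.422, -0.3444, 0.0776]
eef_rot: [-0.029, 1.0, 0.0, -0.0]
contact_force: [-0.3, 0.2, 0.4]
width: 0.649
gripper_force: 0.0
```

>>> move_arm(moves=[[-1, [0, 0, 0], 0], [-1, [0, 0, 0], 0], [-1, [0, 0, 0], 0], [-1, [0, 0, 0], 0], [-1, [0, 0, 0], 0], [-1, [0, 0, 0], 0]])

```text
time: 38.0
eef_pos: [0.4224, -0.3455, 0.0788]
eef_rot: [-0.029, 1.0, -0.001, 0.001]
contact_force: [-0.7, 0.3, 8.2]
width: 0.31
gripper_force: 58.2
```

>>> move_arm(moves=[[-1, [0, 0, -0.4], 0], [-1, [0, 0, -0.8], 0], [-1, [0, 0, -0.9], 0], [-1, [0, 0, -0.9], 0], [-1, [0, 0, -0.9], 0], [-1, [0, 0, -0.9], 0], [-1, [0, 0, -0.6], 0], [-1, [0, 0, 0], 0], [-1, [0, 0, 0], 0]])

```text
time: 38.75
eef_pos: [0.422, -0.3451, 0.2406]
eef_rot: [-0.029, 1.0, -0.001, 0.001]
contact_force: [-0.2, -0.4, -2.0]
width: 0.307
gripper_force: 59.4
```

Run:
```python
from h import *
plan((.5440,-.0262,.24))
```

```text
t 38.75 tcp [ 0.422  -0.3451  0.2406] yaw_y 93.27 w 0.307 gf 59.4 F [-0.2 -0.4 -2. ]
(0.544, -0.0262, 0.24) units [-4.670e+00  1.038e+01  1.000e-02] rows 11 each [-0.424  0.944  0.001]
```

>>> move_arm(moves=[[-1, [-0.43, 0.94, 0], 0], [-1, [-0.43, 0.94, 0], 0], [-1, [-0.43, 0.94, 0], 0], [-1, [-0.43, 0.94, 0], 0], [-1, [-0.43, 0.94, 0], 0], [-1, [-0.43, 0.94, 0], 0], [-1, [-0.43, 0.94, 0], 0], [-1, [-0.43, 0.94, 0], 0], [-1, [-0.43, 0.94, 0], 0], [-1, [-0.43, 0.94, 0], 0], [-1, [-0.43, 0.94, 0], 0], [-1, [0, 0, 0.4], 0]])

```text
time: 39.75
eef_pos: [0.5476, -0.0228, 0.2277]
eef_rot: [-0.03, 1.0, 0.001, 0.001]
contact_force: [-0.2, -0.3, -1.5]
width: 0.31
gripper_force: 59.7
```

>>> move_arm(moves=[[-1, [0, 0, 0.8], 0], [-1, [0, 0, 0.8], 0], [-1, [0, 0, 0.8], 0], [-1, [0, 0, 0.6], 0], [-1, [0, 0, 0], 0], [-1, [0, 0, 0], 0]])

```text
time: 40.25
eef_pos: [0.5443, -0.0269, 0.1361]
eef_rot: [-0.029, 1.0, 0.0, -0.002]
contact_force: [0.7, 0.3, -1.9]
width: 0.306
gripper_force: 59.6
```

Run:
```python
from h import *
plan((.5445,-.0262,.0975))
```

```text
t 40.25 tcp [ 0.5443 -0.0269  0.1361] yaw_y 93.27 w 0.306 gf 59.6 F [ 0.7  0.3 -1.9]
(0.5445, -0.0262, 0.0975) units [-0.01  0.02  1.29] rows 2 each [-0.006  0.011  0.643]
```

>>> move_arm(moves=[[-1, [0, 0.02, 0.3], 0], [-1, [0, 0, 0.3], 0], [-1, [0, 0, 0.3], 0], [-1, [0, 0, 0.2], 0], [-1, [0, 0, 0.1], 0], [-1, [0, 0, 0], 0], [-1, [0, 0, 0], 0]])

```text
time: 40.83
eef_pos: [0.5456, -0.0264, 0.1013]
eef_rot: [-0.029, 1.0, 0.0, -0.0]
contact_force: [-0.3, -0.8, -2.5]
width: 0.303
gripper_force: 59.7
```

>>> move_arm(moves=[[-1, [0, 0, 0.1], 0], [-1, [0, 0, 0.03], 0], [-1, [0, 0, 0], 0], [0.3, [0, 0, 0], 0], [0.3, [0, 0, 0], 0], [0.3, [0, 0, 0], 0], [0.3, [0, 0, -0.5], 0], [0.3, [0, 0, -0.9], 0], [0.3, [0, 0, -0.9], 0], [0.3, [0, 0, -0.9], 0], [0.3, [0, 0, -0.5], 0], [0.3, [0, 0, 0], 0]])

```text
time: 41.83
eef_pos: [0.5475, -0.0266, 0.2121]
eef_rot: [-0.029, 1.0, -0.0, 0.003]
contact_force: [0.2, 0.1, 0.1]
width: 0.65
gripper_force: 0.0
```

>>> move_arm(moves=[[0.3, [0.9, 0, 0], 0], [0.3, [0.9, 0, 0], 0], [0.3, [0.9, 0, 0], 0], [0.3, [0, 0, 0], 0], [0.3, [0, 0, 0], 0], [0.3, [0, 0, 0], 0]])

```text
time: 42.33
eef_pos: [0.4652, -0.0311, 0.2085]
eef_rot: [-0.029, 1.0, -0.0, 0.0]
contact_force: [0.3, 0.3, -0.0]
width: 0.65
gripper_force: 0.0
```

Run:
```python
from h import *
plan()
V=views(); V=V[1:]
print('dye',fitcyl(V,'red',.543,-.0274,.0145,.094,.110))
print('buf',fitcyl(V,'blue',.5479,-.1289,.017,.106,.125))
print('wash',fitcyl(V,'orange',.5548,-.2302,.0185,.117,.138))
i=V[0][0]; save(i,'p8.png',(130,110,390,300),3)
```

```text
t 42.33 tcp [ 0.4652 -0.0311  0.2085] yaw_y 93.27 w 0.65 gf 0.0 F [ 0.3  0.3 -0. ]
red area 91 113 off [ 1.  -0.8]
dye (array([ 0.5471, -0.0271]), array([-0., -0.]))
blue area 125 173 off [ 0.7 -0.2]
buf (array([ 0.5497, -0.1296]), array([ 0., -0.]))
orange area 168 229 off [0.7 0.5]
wash (array([ 0.5546, -0.2324]), array([-0., -0.]))
```

View pics/p8.png

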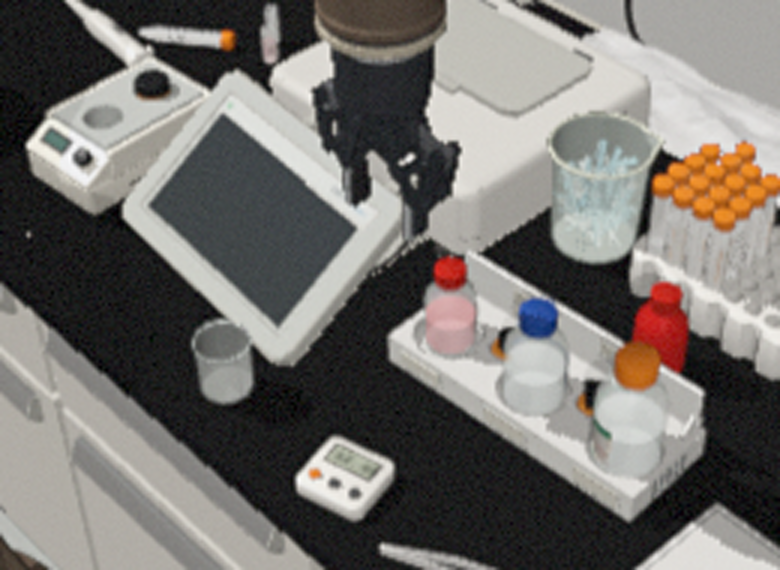

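The final picture shows dye (450,305), buffer (537,355) and wash (630,410) upright in their places. The narrow jar is in the rack well (503,340), the wide jar is in the heater (152,85), and the gripper is free in the air. I'm handing in.

```bash
python3 -c "
from station import job; print(job.close_job())"
```

```text
the job is handed in; nothing more can be done
None
```

The job is handed in at about 42 s of the 131 s allowed (no verdict returned): the last pictures show the wide-capped jar in the heater's free well, the narrow-capped jar in its rack well, the two moved bottles back upright within about 4 mm, and nothing tipped.

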